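# Park two watch movements in a dust-cup tower

## Task

Park both watch movements dust-free in one tower: take the tall cup off the sloping draining rack and stand it mouth-down on the round base over the movement on its tall rest, set the movement in the black holder upright into the recess on top of that cup, then stand the low cup mouth-down over it. Every cup must sit level, its rim fully down round the foot ring below; set things down rather than dropping them, do not knock over either movement, and leave the loupe and tweezers where they are.

Things in the scene. Friction and masses are not known exactly. Their poses are not given: they have to be found in the camera images.
- tall_cup_mid (a point): tall aluminium dust cup on the sloping rack, mouth-down (rack place varies, axis leans 30 deg): 58 mm outside, mouth 53 mm inside diameter. Closed end on top: flat shoulder 56 mm above the mouth rim, on it a 5 mm high foot ring (48 mm outside, 42 inside) round a flat recess level with the shoulder. 52 mm deep inside, about 150 g. Point: on its axis 30.5 mm above the rim (half-way); z from mouth to closed end
- low_cup_mid (a point): low aluminium dust cup on the sloping rack, mouth-down (rack place varies, axis leans 30 deg): 58 mm outside, mouth 53 mm inside diameter. Closed end on top: flat shoulder 36 mm above the mouth rim, on it a 5 mm high foot ring (48 mm outside, 42 inside) round a flat recess level with the shoulder. 32 mm deep inside, about 110 g. Point: on its axis 20.5 mm above the rim (half-way); z from mouth to closed end
- holder_mid (a point): second movement in a round black holder, 36 mm diameter, 20 mm high, 40 g, loose and upright on the table. It belongs in the 42 mm wide, 5 mm deep recess on top of the tall cup: grip it over 5 mm above its underside so that the fingers clear the foot ring. Point: on its axis 10 mm above the underside (half-way); z up
- tall_rest_mid (a point): first movement on a wooden rest, 34 mm diameter, 41 mm high in all, 60 g, loose in the recess of the round base, where it stays; too tall for the low cup. Point: on its axis 20.5 mm above the underside (half-way); z up
- base_seat (a point): fixed round aluminium base, 78 mm diameter. Point: on its axis at the level of its flat shoulder, 10 mm above the table, where the tall cup's rim rests; a foot ring like the cups' stands 5 mm higher (48 mm outside, 42 inside) and goes inside the mouth with 2.5 mm to spare all round; z up
- rack: fixed wooden draining rack, 236 mm wide along its y, sloping 30 deg: low edge (29 mm high) at -x, roughly towards the robot, high edge (81 mm) at +x. The cups stand 66 mm either side of its middle, each held from sliding by two brass pins 12 mm high on its low side; lift them off square to the slope. Origin on the table under the middle of the slope (55 mm high there)
- loupe_mid (a point): bystander: black eye loupe, 36 mm in diameter, 26 mm high, stands loose on the table. Point: its middle
- tweezers_mid (a point): bystander: steel tweezers, 120 mm long, 13 mm wide, 8 mm high, lying loose on the table near the robot, roughly along y. Point: their middle

How it is judged (in metres and radians):
On the way, in this order (a step that is already met when the one before it is completed fails the run):
1. the tall cup stands mouth-down on the base over the first movement, rim fully down (z of tall_cup_mid in the frame of base_seat between 0.0285 and 0.0325 m and horizontal distance between tall_cup_mid and base_seat below 0.005 m and angle between tall_cup_mid's own z axis and vertical below 0.06 rad and horizontal distance between tall_rest_mid and base_seat below 0.007 m and angle between tall_rest_mid's own z axis and vertical below 0.1 rad), for 0.2 s.
2. the holder with the second movement stands upright in the recess on top of the tall cup (z of tall_cup_mid in the frame of base_seat between 0.0285 and 0.0325 m and horizontal distance between tall_cup_mid and base_seat below 0.005 m and angle between tall_cup_mid's own z axis and vertical below 0.06 rad and z of holder_mid in the frame of tall_cup_mid between 0.0335 and 0.0375 m and horizontal distance between holder_mid and tall_cup_mid below 0.006 m and angle between holder_mid's own z axis and vertical below 0.1 rad), for 0.2 s.
At the end, for the whole second after the job is handed in: Tall cup mouth-down on the base over the upright tall rest; black holder upright in the recess on the tall cup; low cup mouth-down over it. Each rim and the holder fully down (within 2 mm), cups level within 3 degrees, centred within 5 mm (holder 6, rest 7 mm), all released and still (all of step 2 and horizontal distance between tall_rest_mid and base_seat below 0.007 m and angle between tall_rest_mid's own z axis and vertical below 0.1 rad and z of low_cup_mid in the frame of tall_cup_mid between 0.044 and 0.048 m and horizontal distance between low_cup_mid and tall_cup_mid below 0.005 m and angle between low_cup_mid's own z axis and vertical below 0.06 rad and linear speed of each of tall_cup, holder, low_cup, tall_rest below 0.02 m/s); the robot touches nothing.
It fails at once if a movement is tipped over (rest over 20 degrees, holder over 45 degrees) (angle between tall_rest_mid's own z axis and vertical above 0.35 rad or angle between holder_mid's own z axis and vertical above 0.8 rad).
It fails at once if a cup or the holder is dropped (falling free faster than 0.6 m/s, about 18 mm) ((contact force between tall_cup and anything else below 0.01 N and linear speed of tall_cup above 0.6 m/s) or (contact force between low_cup and anything else below 0.01 N and linear speed of low_cup above 0.6 m/s) or (contact force between holder and anything else below 0.01 N and linear speed of holder above 0.6 m/s)).
It fails at once if the loupe or the tweezers are moved by more than 20 mm (distance of any of loupe_mid, tweezers_mid from where it was at the start of the episode above 0.02 m).
It also fails if it takes over 70 s, if anything falls off the work surface, if the arm or the gripper's body presses on something with over 40 N, if the wrist force passes 120 N, or if a joint passes its speed limit or range.

## Robot

A 6-joint arm with a two-finger parallel gripper is mounted at the origin on a cart in front of the work surface, level with it; the furniture and walls round the work are solid. World frame = base frame: x ahead of the robot, y to its left, z up, the work surface at z = 0. Lengths are in m, angles in degrees, forces in N, time in s.
With the tool pointing down it reaches from about 0.3 to 0.85 m from the base axis. Payload 5.4 kg.
Tool frame: the origin (TCP) lies midway between the tips of the shut fingers; the grasp point (between the pads) lies 19 mm behind it; z points along the fingers, y is the direction in which the jaws open and shut (so a half turn about z gives the same grasp; the last joint's range is limited). The gripper opens to 85 mm and grips with 20 to 120 N. Pads are 22 mm wide; open, the fingers measure 114 mm over their backs; the gripper's body (76 mm by 85 mm) begins 54 mm behind the grasp point. The pads swing forward as they close: fully open they stand 13 mm farther back than shut.
Start: joints at [-88.413, 9.076, 91.501, -0, 79.423, -12.038], TCP at [0.135, -0.559, 0.231] pointing down, gripper open.
Joint ranges: [-166.64, 166.64], [-54.1, 131.32], [10.49, 154.53], [-73.88, 253.88], [9.74, 151.15], [-171.62, 171.62]. Speed limits (degrees/s): [147.25, 147.25, 180, 180, 180, 180].

## Interface

Orientations are given as a 3x3 rotation matrix whose columns are the frame's x, y, z axes.
In Python, from plant import status, cams, env, spotter gives the robot as it stands.
- The arm moves only by the tool step_arm, never from a script. Its argument "rows" is a list of rows, each an object of numbers: "tx", "ty", "tz": the shift along the tool's x, y, z in cm; "yaw": the turn about the tool's z in rad; "jaw": the gripper command: -1 is fully open, 1 is shut, values between are in proportion. A call has 1 to 12 rows; each row shifts and turns the commanded pose from where the row before left it, along the tool's axes as they then stand; what a row does not reach is not made up. A row lasts 1/8 s, in which the tool goes at most 62.5 mm and 10.7 degrees, less where a joint would pass 70% of its speed; a pose out of reach is approached as far as the arm can. A call is refused whole if a number of a shift passes 6.25 or a number of a turn 0.188, either way. A call with a gripper value outside its range is refused whole. The fingers move at their own pace and stop on an object; "grip_force" is the grip in N (left out, the last holds). Time passes only in rows, so rows that do not move let the fingers close. It gives the time, the measured TCP pose, the force and the opening at its end, in the units of the state.
- status.sense(): the state, without advancing time (a new reading comes with each control period).
- cams.camera(name): name is "side" or "top" or "wrist"; returns the picture (420x560x3 uint8, red, green, blue); there is no depth.
- cams.camera_model(name): a dict with "fov_y" (degrees; the focal length in pixels is half the picture's height over the tangent of half this angle, whatever the lens; pixels are square), "cx", "cy" (the principal point, pixels), "R" (3x3) and "t" (3): a world point X has camera coordinates R X + t; the wrist camera has in their place "mount" (4x4, takes a point from camera to tool coordinates, whose origin is the TCP and whose axes are the flange's). Camera axes: x right, y down, z forward; pixel columns grow to the right and rows downward; lengths in m; the calibration is good to about 2 mm. A picture is of the moment at which its call begins: read the wrist's pose just before it. camera_model takes no time and is no camera call.
- env.sign_off(): hands the job in, once; it reports no verdict.
Trained networks look in the newest picture that a camera, given by its name, has taken for a name from the list of things; names that differ only in an ending like _2 or _b are one class to them, and where a whole thing is asked for, a point or a joint stands for the part that bears it (a point fixed in the world has none). Each returns a list of dicts, best first, with "p" (0 to 1); they miss things now and then, are a little off and sometimes report something else, mostly with a low value. They report only what shows in the picture. A call takes as long as a camera call.
- spotter.look_for(name, camera): "bbox" ([centre column, centre row, width, height] in pixels, round what is visible of it).
- spotter.outline_of(name, camera): "mask" (420x560 bool, what is visible of it) and "bbox" ([centre column, centre row, width, height] in pixels, round what is visible of it).
The state is a dict: "time_s": time; "joints": joint angles; "qd": joint speeds; "tau": joint torques, N m; "position": TCP position; "orientation": TCP orientation; "force": force on the tool from outside, world axes, zero at the start; "moment": the same for the moment, N m; "opening": opening from 0.0 (shut) to 1.0 (fully open).
Only numpy, scipy, OpenCV 4.12 (cv2) and the standard library are available. Lean on these libraries where they do the work, as an engineer would, in place of code of your own. Each camera call takes 0.05 s, during which the arm holds its last target.

## Working session

There is one attempt and no reset: what is moved stays moved. The work goes in short steps, Python scripts to look and compute and a tool call to move; the robot and the scene stay as the last step left them, time stands still between calls to the robot, and variables do not carry over. Pictures are saved under pics/ and viewed, and the job is handed in when it is done.

Besides the shell and the picture viewer there is one more tool, called after "Call:" by a JSON object that holds its "fn" and its "kwargs", one argument or row to a line. step_arm: Moves the arm, as the interface text tells. Its arguments: {"type":"object","properties":{"rows":{"type":"array"},"grip_force":{"type":"number"}},"required":["rows"]}

```bash
mkdir -p pics; ls; cat > h.py <<'E'
import numpy as np,cv2
from plant import status,cams,env,spotter
def snap(c,n):
    im=cams.camera(c); cv2.imwrite(f'pics/{n}.png',im[:,:,::-1]); return im
def proj(X,c):
    m=cams.camera_model(c); f=210/np.tan(np.radians(m['fov_y']/2))
    p=np.array(m['R'])@np.array(X,float)+np.array(m['t']); return np.array([m['cx']+f*p[0]/p[2],m['cy']+f*p[1]/p[2]])
def cam(c):
    m=cams.camera_model(c); f=210/np.tan(np.radians(m['fov_y']/2))
    if 'mount' in m:
        s=status.sense();M=np.array(m['mount']);Rt=np.array(s['orientation']);
        R=(Rt@M[:3,:3]).T; C=Rt@M[:3,3]+np.array(s['position']); return f,m['cx'],m['cy'],R,-R@C
    return f,m['cx'],m['cy'],np.array(m['R']),np.array(m['t'])
def ray(c,u,v,z):
    f,cx,cy,R,t=cam(c); C=-R.T@t; d=R.T@np.array([(u-cx)/f,(v-cy)/f,1]); return C+d*(z-C[2])/d[2]
def pj(P,K):
    f,cx,cy,R,t=K; p=np.atleast_2d(P)@R.T+t; return np.c_[cx+f*p[:,0]/p[:,2],cy+f*p[:,1]/p[:,2]]
E
python3 - <<'E'
from h import *
s=status.sense();print(s)
for c in ['top','side','wrist']:
    snap(c,c+'0'); print(c,cams.camera_model(c))
E
```

```text
pics
{'time_s': 0.0, 'joints': array([-8.84130829e+01,  9.11407880e+00,  9.15726014e+01,  3.45501693e-04,
        7.94239606e+01, -1.20400455e+01]), 'qd': array([-0.09614388, -0.06512112,  0.03760441,  0.11124413, -0.03258276,
        0.09103891]), 'tau': array([-2.07805650e-03, -3.95999479e+01, -3.31431770e+01, -2.69023813e-04,
        8.49194272e-03, -1.05431661e-05]), 'position': array([ 0.13541226, -0.55820222,  0.23029916]), 'orientation': array([[ 9.71850510e-01,  2.35598352e-01, -4.75517531e-05],
       [ 2.35598003e-01, -9.71848679e-01,  1.93046878e-03],
       [ 4.08602155e-04, -1.88733016e-03, -9.99998136e-01]]), 'force': array([-0.08560719, -0.19678432,  0.14806865]), 'moment': array([ 0.00631954,  0.02140422, -0.01278668]), 'opening': 0.9993673720002793}
top {'fov_y': 52.1546430302848, 'cx': 276.8604669020203, 'cy': 210.2950970404983, 'R': array([[ 0.01676703, -0.99985681, -0.00228665],
       [-0.98487847, -0.01612136, -0.17249491],
       [ 0.17243335,  0.0051443 , -0.98500775]]), 't': array([-0.01582261,  0.51301923,  1.14354628])}
side {'fov_y': 46.29275399994434, 'cx': 278.9370755545804, 'cy': 206.1810005823942, 'R': array([[-0.84286491, -0.53774655, -0.02018418],
       [-0.27243229,  0.45875654, -0.84576775],
       [ 0.46406831, -0.70736913, -0.53316931]]), 't': array([0.4381416 , 0.20048077, 0.83591563])}
wrist {'fov_y': 69.00415643481206, 'cx': 278.9429905010851, 'cy': 208.09038073929923, 'mount': array([[-3.14482527e-05, -9.55047305e-01, -2.96453444e-01,
         7.54642873e-02],
       [ 9.99999885e-01,  1.11694065e-04, -4.65912497e-04,
         6.22009731e-04],
       [ 4.78080565e-04, -2.96453425e-01,  9.55047192e-01,
        -1.42232635e-01],
       [ 0.00000000e+00,  0.00000000e+00,  0.00000000e+00,
         1.00000000e+00]])}
```

View pics/top0.png

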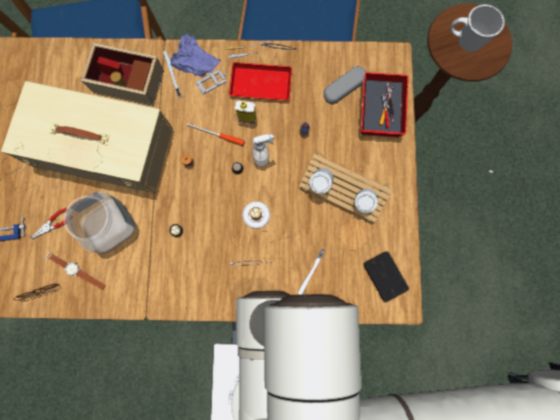

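View pics/side0.png

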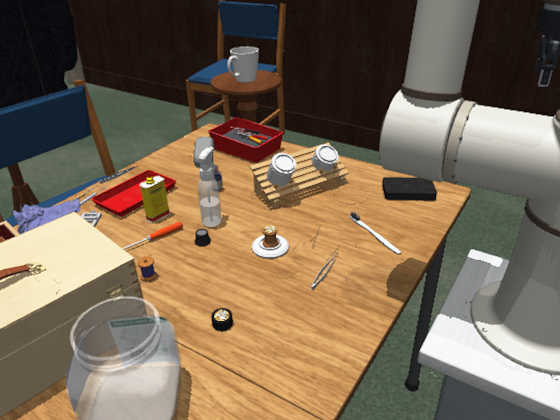

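```bash
python3 - <<'E'
from h import *
for c in ['top','side']:
    for n in ['tall_cup_mid','low_cup_mid','holder_mid','tall_rest_mid','rack','loupe_mid','tweezers_mid']:
        for r in spotter.look_for(n,c)[:2]: print(c,n,np.round(r['bbox'],1),round(r['p'],2), np.round(ray(c,*r['bbox'][:2],0.02),3))
im=cv2.imread('pics/top0.png')[120:280,150:410]; cv2.imwrite('pics/tz.png',cv2.resize(im,None,fx=3,fy=3,interpolation=2))
im=cv2.imread('pics/side0.png')[120:340,180:380]; cv2.imwrite('pics/sz.png',cv2.resize(im,None,fx=2.7,fy=2.7,interpolation=2))
E
```

```text
top tall_cup_mid [322.7 181.7  22.8  24.5] 0.86 [ 0.603 -0.137  0.02 ]
top low_cup_mid [366.4 199.9  22.7  21.5] 0.7 [ 0.552 -0.261  0.02 ]
top holder_mid [174.7 229.1  15.6  11.1] 0.61 [0.459 0.279 0.02 ]
top tall_rest_mid [256.4 216.6  11.5  12.3] 0.42 [0.499 0.05  0.02 ]
top rack [348.1 187.   90.6  70.4] 0.59 [ 0.588 -0.209  0.02 ]
side tall_cup_mid [281.2 170.7  32.8  34.4] 0.94 [ 0.65  -0.216  0.02 ]
side low_cup_mid [324.6 158.2  25.   28.2] 0.71 [ 0.587 -0.336  0.02 ]
side holder_mid [221.3 319.7  20.8  24.6] 0.7 [0.452 0.287 0.02 ]
side tall_rest_mid [269.9 238.4  15.1  21.2] 0.57 [0.51 0.05 0.02]
side tall_rest_mid [279.  169.8  30.3  36.3] 0.4 [ 0.658 -0.217  0.02 ]
side rack [296.1 175.1  98.7  64.6] 0.97 [ 0.604 -0.215  0.02 ]
side loupe_mid [202.5 237.5  18.2  17.4] 0.54 [0.634 0.12  0.02 ]
side tweezers_mid [316.9 283.4   6.1   9.9] 0.42 [0.358 0.123 0.02 ]
```

View pics/tz.png

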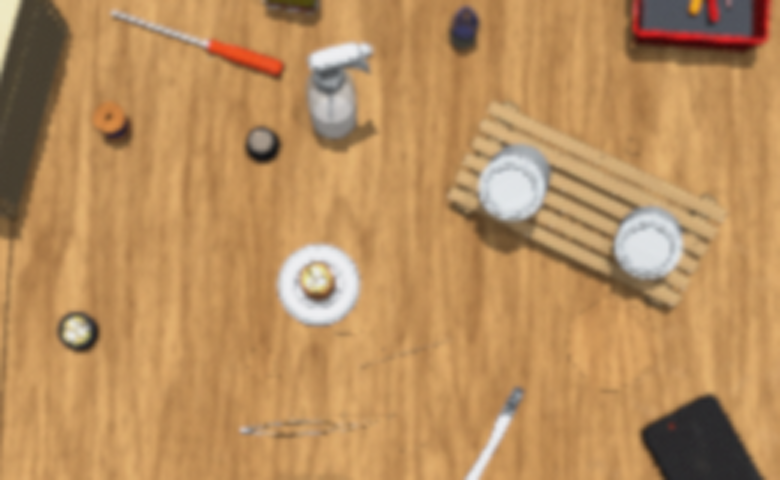

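View pics/sz.png

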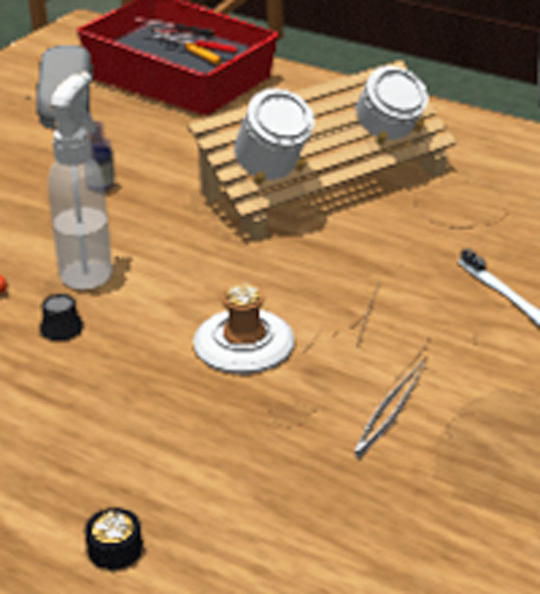

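Call:
{"fn": "step_arm", "kwargs": {
  "rows": [
    {"tx":2,"ty":-1,"jaw":-1},
    {"tx":4,"ty":-1.8},
    {"tx":5,"ty":-2.3},
    {"tx":5,"ty":-2.3},
    {"tx":5,"ty":-2.3},
    {"tx":5,"ty":-2.3},
    {"tx":5,"ty":-2.3},
    {"tx":5,"ty":-2.3},
    {"tx":5,"ty":-2.3},
    {"tx":5,"ty":-2.3},
    {"tx":4,"ty":-1.9},
    {"tx":2,"ty":-1}
  ]
}}

```text
$.rows[0]: bad value
```

Call:
{"fn": "step_arm", "kwargs": {
  "rows": [
    {"yaw":0.1},
    {"yaw":0.18},
    {"yaw":0.18},
    {"yaw":0.1},
    {"yaw":0.06},
    {"yaw":0}
  ]
}}

```text
$.rows[0]: bad value
```

```bash
python3 - <<'E'
from h import *
snap('wrist','w1')
s=status.sense();print(s['time_s'],s['position'],s['orientation'],s['joints'])
for n in ['tall_cup_mid','low_cup_mid','rack']:
    for r in spotter.look_for(n,'wrist')[:2]: print(n,np.round(r['bbox'],1),round(r['p'],2))
snap('top','top1')
E
```

```text
0.9 [ 0.13542005 -0.55881273  0.23130247] [[ 9.71857497e-01  2.35569533e-01 -8.33492506e-06]
 [ 2.35569533e-01 -9.71857497e-01 -2.18022221e-06]
 [-8.61395334e-06  1.55410901e-07 -1.00000000e+00]] [-8.84135664e+01  9.07570675e+00  9.15009177e+01 -4.89141857e-04
  7.94232639e+01 -1.20386738e+01]
```

View pics/w1.png

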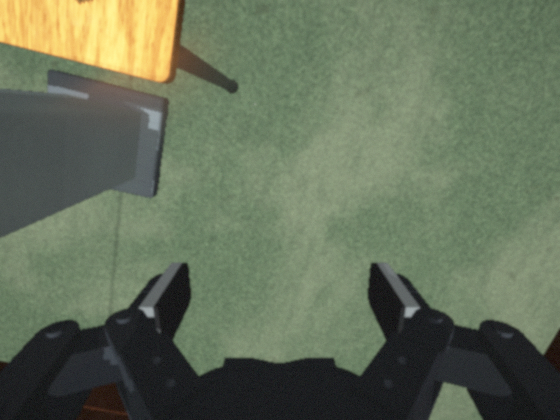

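Call:
{"fn": "step_arm", "kwargs": {
  "rows": [
    {"tx":2,"ty":-1,"tz":0,"yaw":0,"jaw":-1},
    {"tx":4,"ty":-1.8,"tz":0,"yaw":0,"jaw":-1},
    {"tx":5,"ty":-2.3,"tz":0,"yaw":0,"jaw":-1},
    {"tx":5,"ty":-2.3,"tz":0,"yaw":0,"jaw":-1},
    {"tx":5,"ty":-2.3,"tz":0,"yaw":0,"jaw":-1},
    {"tx":5,"ty":-2.3,"tz":0,"yaw":0,"jaw":-1},
    {"tx":5,"ty":-2.3,"tz":0,"yaw":0,"jaw":-1},
    {"tx":5,"ty":-2.3,"tz":0,"yaw":0,"jaw":-1},
    {"tx":5,"ty":-2.3,"tz":0,"yaw":0,"jaw":-1},
    {"tx":5,"ty":-2.3,"tz":0,"yaw":0,"jaw":-1},
    {"tx":4,"ty":-1.9,"tz":0,"yaw":0,"jaw":-1},
    {"tx":2,"ty":-1,"tz":0,"yaw":0,"jaw":-1}
  ]
}}

```text
time_s: 2.6
position: [0.5852, -0.1993, 0.2312]
orientation: [[0.971, 0.238, -0.0], [0.238, -0.971, 0.001], [-0.0, -0.001, -1.0]]
force: [-0.2, 0.1, -0.2]
opening: 0.999
```

Call:
{"fn": "step_arm", "kwargs": {
  "rows": [
    {"tx":0,"ty":0,"tz":0,"yaw":0.1,"jaw":-1},
    {"tx":0,"ty":0,"tz":0,"yaw":0.18,"jaw":-1},
    {"tx":0,"ty":0,"tz":0,"yaw":0.18,"jaw":-1},
    {"tx":0,"ty":0,"tz":0,"yaw":0.1,"jaw":-1},
    {"tx":0,"ty":0,"tz":0,"yaw":0.07,"jaw":-1},
    {"tx":0,"ty":0,"tz":0,"yaw":0,"jaw":-1}
  ]
}}

```text
time_s: 3.35
position: [0.5836, -0.2021, 0.2313]
orientation: [[0.924, -0.382, -0.0], [-0.382, -0.924, -0.0], [-0.0, 0.0, -1.0]]
force: [0.0, -0.4, -0.1]
opening: 0.998
```

```bash
python3 - <<'E'
from h import *
s=status.sense();print(s['time_s'],s['position'],s['orientation'],s['joints'])
snap('wrist','w2')
for n in ['tall_cup_mid','low_cup_mid','rack']:
    for r in spotter.look_for(n,'wrist')[:2]: print(n,np.round(r['bbox'],1),round(r['p'],2))
E
```

```text
3.35 [ 0.58363618 -0.20205586  0.23134431] [[ 9.24213595e-01 -3.81875812e-01 -3.09789064e-04]
 [-3.81875834e-01 -9.24213637e-01 -1.38334911e-05]
 [-2.81028602e-04  1.31086058e-04 -9.99999952e-01]] [-3.02850772e+01  1.53350695e+01  8.42220496e+01 -9.77079759e-03
  8.04578086e+01  8.21664683e+01]
tall_cup_mid [204.4 213.6  67.2  80.6] 0.77
rack [272.2 184.6 240.6  92. ] 0.61
```

View pics/w2.png

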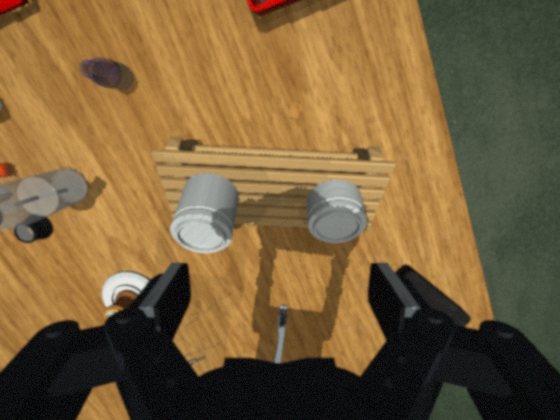

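```bash
python3 - <<'E'
from h import *
im=cv2.imread('pics/w2.png')[130:260,140:410]; cv2.imwrite('pics/w2z.png',cv2.resize(im,None,fx=2.9,fy=2.9,interpolation=2))
E
```

```text
(no output)
```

View pics/w2z.png

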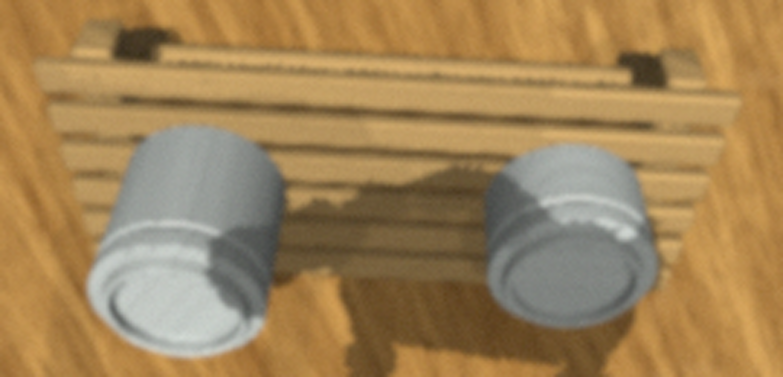

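```bash
cat > fit.py <<'E'
from h import *
from scipy.optimize import least_squares
f,cx,cy,R,t=cam('wrist'); K=(f,cx,cy,R,t)
a=np.radians(30)
def frame(p):
    x,y,th=p[:3]; c,s=np.cos(th),np.sin(th)
    rx=np.array([c,s,0]);ry=np.array([-s,c,0]);rz=np.array([0,0,1.])
    sl=rx*np.cos(a)+rz*np.sin(a); n=-rx*np.sin(a)+rz*np.cos(a)
    O=np.array([x,y,0.055]); return O,sl,ry,n
def pts(p):
    O,sl,ry,n=frame(p)
    hi=0.026/np.sin(a)
    return np.array([O+sl*hi+ry*.118,O+sl*hi-ry*.118,O+ry*.066+sl*p[3]+n*.061,O-ry*.066+sl*p[3]+n*.041])
meas=np.array([[153.1,151.4],[395.9,162.4],[202.1,235.2],[336.9,225.2]])
if __name__=='__main__':
    r=least_squares(lambda p:(pj(pts(p),K)-meas).ravel(),[0.59,-0.2,-.4,0])
    print(r.x,np.degrees(r.x[2]),r.fun.round(1))
    p=r.x;O,sl,ry,n=frame(p)
    np.save('rack.npy',p)
    for nm,sg,h in (('tall',1,.0305),('low',-1,.0205)):
        b=O+sg*ry*.066+sl*p[3]; print(nm,'rim',b.round(4),'mid',(b+n*h).round(4),'top',(b+n*(2*h)).round(4))
    print(sl,ry,n)
    im=cv2.imread('pics/w2.png')
    th=np.linspace(0,2*np.pi,60)
    for sg,hh in ((1,.056),(-1,.036)):
        b=O+sg*ry*.066+sl*p[3]
        for rad,h in ((.029,0),(.029,hh),(.024,hh+.005),(.021,hh+.005)):
            q=pj(b+n*h+rad*(np.cos(th)[:,None]*sl+np.sin(th)[:,None]*ry),K)
            cv2.polylines(im,[np.round(q*16).astype(int)],True,(0,0,255),1,shift=4)
    hi=.026/np.sin(a)
    q=pj([O+sl*i*hi+ry*j*.118 for i,j in((1,1),(1,-1),(-1,-1),(-1,1))],K)
    cv2.polylines(im,[np.round(q*16).astype(int)],True,(0,255,0),1,shift=4)
    cv2.imwrite('pics/ov2.png',cv2.resize(im[130:260,140:410],None,fx=2.9,fy=2.9,interpolation=2))
E
python3 fit.py
```

```text
[ 0.57772659 -0.19370092 -0.43808852  0.00338047] -25.10062345259904 [-2.6 -0.4  2.1  0.2 -1.7  0.7  2.3  0.4]
tall rim [ 0.6084 -0.1352  0.0567] mid [ 0.5946 -0.1287  0.0831] top [ 0.5808 -0.1222  0.1095]
low rim [ 0.5524 -0.2547  0.0567] mid [ 0.5431 -0.2504  0.0744] top [ 0.5338 -0.246   0.0922]
[ 0.78424159 -0.36737601  0.5       ] [0.42420928 0.90556418 0.        ] [-0.45278209  0.21210464  0.8660254 ]
```

View pics/ov2.png

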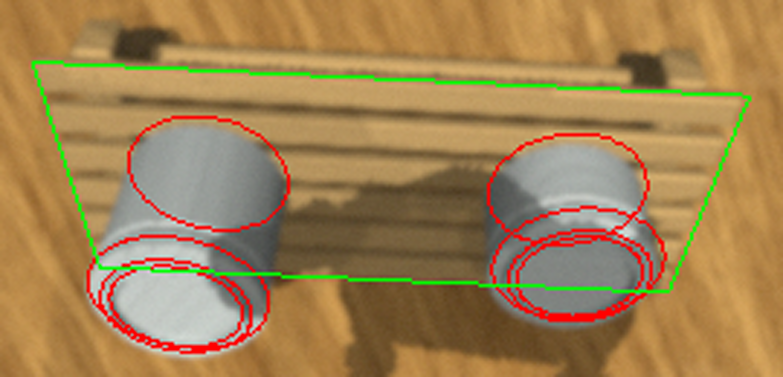

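```bash
cat > ov.py <<'E'
from fit import *
p=np.load('rack.npy');O,sl,ry,n=frame(p)
for c,img,(y0,y1,x0,x1) in (('top','top0',(140,240,280,410)),('side','side0',(120,230,230,370))):
    K=cam(c);im=cv2.imread(f'pics/{img}.png')[y0:y1,x0:x1];im=cv2.resize(im,None,fx=5,fy=5,interpolation=2)
    th=np.linspace(0,2*np.pi,60)
    def dr(q,col): cv2.polylines(im,[np.round(((q-[x0,y0])*5+2)*16).astype(int)],True,col,1,shift=4)
    for sg,hh in ((1,.056),(-1,.036)):
        b=O+sg*ry*.066+sl*p[3]
        for rad,h in ((.029,0),(.029,hh),(.021,hh+.005)):
            dr(pj(b+n*h+rad*(np.cos(th)[:,None]*sl+np.sin(th)[:,None]*ry),K),(0,0,255))
    hi=.026/np.sin(a)
    dr(pj([O+sl*i*hi+ry*j*.118 for i,j in((1,1),(1,-1),(-1,-1),(-1,1))],K),(0,255,0))
    cv2.imwrite(f'pics/ov_{c}.png',im)
E
python3 ov.py
```

```text
(no output)
```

View pics/ov_top.png

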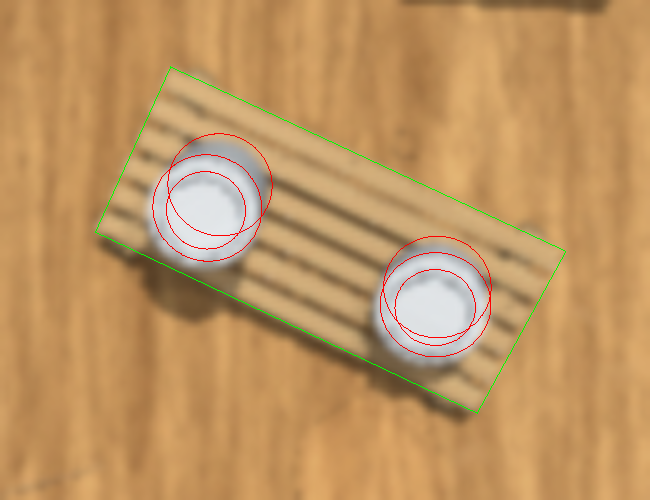

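View pics/ov_side.png

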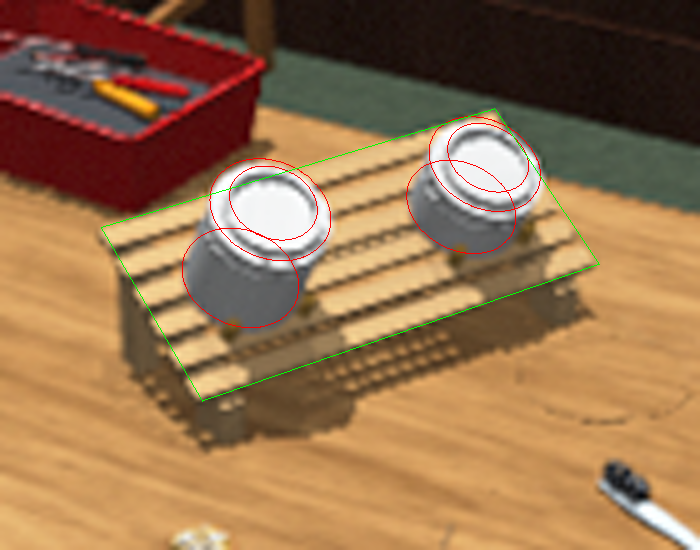

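Call:
{"fn": "step_arm", "kwargs": {
  "grip_force": 30,
  "rows": [
    {"tx":0,"ty":0,"tz":0,"yaw":0.046,"jaw":-1},
    {"tx":-1.2,"ty":-3.6,"tz":1,"yaw":0,"jaw":-1},
    {"tx":-1.2,"ty":-3.5,"tz":2,"yaw":0,"jaw":-1},
    {"tx":0,"ty":0,"tz":3,"yaw":0,"jaw":-1},
    {"tx":0,"ty":0,"tz":0,"yaw":0,"jaw":-1}
  ]
}}

```text
time_s: 4.18
position: [0.5906, -0.1265, 0.1686]
orientation: [[0.906, -0.423, -0.005], [-0.423, -0.906, 0.002], [-0.006, 0.0, -1.0]]
force: [-0.2, 0.1, 0.9]
opening: 0.998
```

```bash
python3 - <<'E'
from h import *
s=status.sense();print(s['time_s'],s['position'],s['orientation'])
snap('wrist','w3')
E
```

```text
4.175 [ 0.59061956 -0.12650612  0.16864165] [[ 9.05952306e-01 -4.23346196e-01 -5.33073906e-03]
 [-4.23340687e-01 -9.05967945e-01  2.17831629e-03]
 [-5.75166063e-03  2.83268071e-04 -9.99983419e-01]]
```

View pics/w3.png

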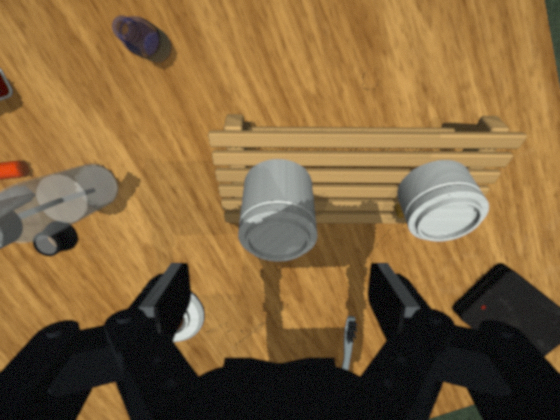

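Call:
{"fn": "step_arm", "kwargs": {
  "grip_force": 30,
  "rows": [
    {"tx":0,"ty":0,"tz":3,"yaw":0,"jaw":-1},
    {"tx":0,"ty":0,"tz":3,"yaw":0,"jaw":-1},
    {"tx":0,"ty":0,"tz":2.5,"yaw":0,"jaw":-1},
    {"tx":0,"ty":0,"tz":1.5,"yaw":0,"jaw":-1},
    {"tx":0,"ty":0,"tz":0.8,"yaw":0,"jaw":-1},
    {"tx":0,"ty":0,"tz":0,"yaw":0,"jaw":-1}
  ]
}}

```text
time_s: 4.97
position: [0.5928, -0.1279, 0.0638]
orientation: [[0.905, -0.424, 0.001], [-0.424, -0.905, -0.0], [0.001, -0.0, -1.0]]
force: [-0.5, 0.5, 0.3]
opening: 1.004
```

```bash
python3 - <<'E'
from h import *
s=status.sense();print(s['time_s'],s['position'],s['force'])
snap('wrist','w4');snap('side','s4')
im=cv2.imread('pics/s4.png')[80:260,200:400];cv2.imwrite('pics/s4z.png',cv2.resize(im,None,fx=3,fy=3,interpolation=2))
E
```

```text
4.975 [ 0.59275701 -0.12790679  0.06377044] [-0.45077728  0.49160146  0.27138173]
```

View pics/w4.png

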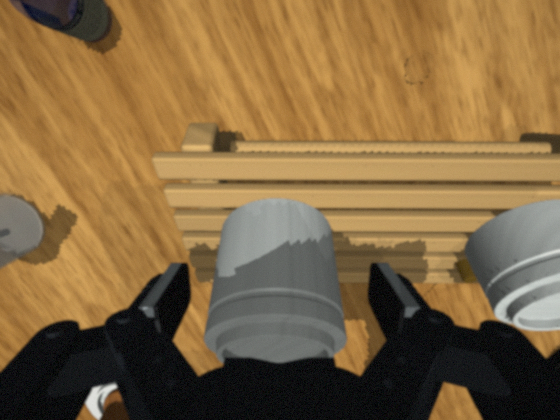

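View pics/s4z.png

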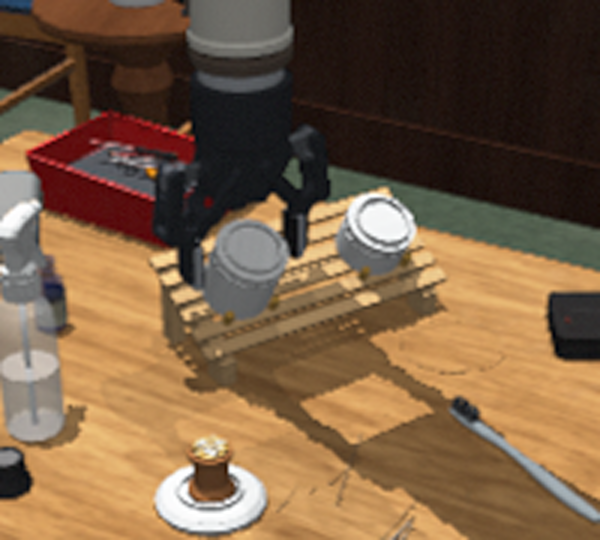

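Call:
{"fn": "step_arm", "kwargs": {
  "grip_force": 30,
  "rows": [
    {"tx":0,"ty":0,"tz":0.3,"yaw":0,"jaw":-1},
    {"tx":0,"ty":0,"tz":0,"yaw":0,"jaw":1},
    {"tx":0,"ty":0,"tz":0,"yaw":0,"jaw":1},
    {"tx":0,"ty":0,"tz":0,"yaw":0,"jaw":1},
    {"tx":0,"ty":0,"tz":0,"yaw":0,"jaw":1},
    {"tx":0,"ty":0,"tz":0,"yaw":0,"jaw":1}
  ]
}}

```text
time_s: 5.82
position: [0.5932, -0.1268, 0.0611]
orientation: [[0.906, -0.424, 0.002], [-0.424, -0.906, 0.001], [0.001, -0.002, -1.0]]
force: [0.6, 5.1, 3.7]
opening: 0.672
```

```bash
python3 - <<'E'
from h import *
s=status.sense();print(s['time_s'],s['position'],s['force'],s['opening'])
snap('wrist','w5')
E
```

```text
5.825 [ 0.59319349 -0.12682555  0.06105203] [0.57654518 5.1408235  3.69415398] 0.6724642831654796
```

View pics/w5.png

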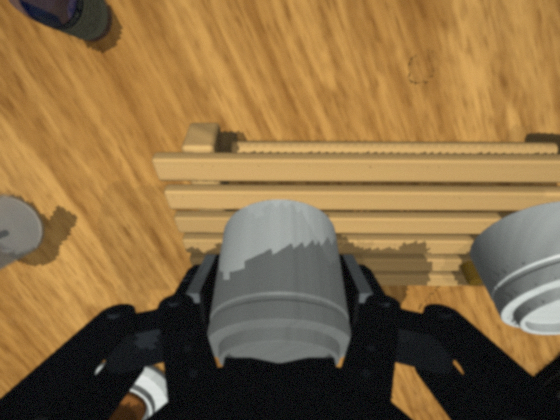

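Call:
{"fn": "step_arm", "kwargs": {
  "grip_force": 30,
  "rows": [
    {"tx":-0.15,"ty":0,"tz":-0.26,"yaw":0,"jaw":1},
    {"tx":-0.5,"ty":0,"tz":-0.87,"yaw":0,"jaw":1},
    {"tx":-1.0,"ty":0,"tz":-1.73,"yaw":0,"jaw":1},
    {"tx":-1,"ty":0,"tz":-2,"yaw":0,"jaw":1},
    {"tx":0,"ty":0,"tz":0,"yaw":0,"jaw":1}
  ]
}}

```text
time_s: 6.5
position: [0.5688, -0.1169, 0.1099]
orientation: [[0.906, -0.424, 0.002], [-0.424, -0.906, -0.002], [0.002, 0.001, -1.0]]
force: [0.3, -0.4, -2.0]
opening: 0.676
```

```bash
python3 - <<'E'
from h import *
s=status.sense();print(s['time_s'],s['position'],s['force'],s['opening'])
snap('wrist','w6');snap('side','s6')
im=cv2.imread('pics/s6.png')[80:260,200:400];cv2.imwrite('pics/s6z.png',cv2.resize(im,None,fx=3,fy=3,interpolation=2))
E
```

```text
6.5 [ 0.56881815 -0.1169215   0.10989908] [ 0.27190999 -0.36977778 -2.04862398] 0.6757953736259086
```

View pics/w6.png

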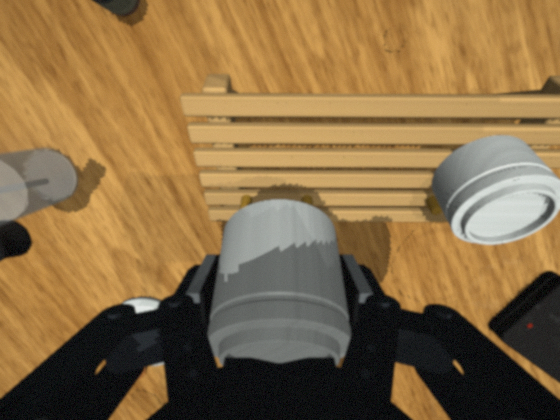

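View pics/s6z.png

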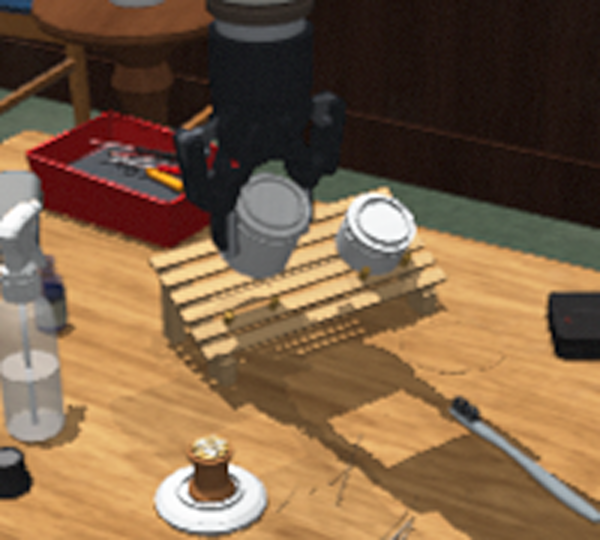

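Call:
{"fn": "step_arm", "kwargs": {
  "grip_force": 30,
  "rows": [
    {"tx":-3,"ty":0,"tz":0,"yaw":0,"jaw":1},
    {"tx":-4,"ty":0,"tz":0,"yaw":0,"jaw":1},
    {"tx":-3.7,"ty":0.4,"tz":1,"yaw":0,"jaw":1},
    {"tx":0,"ty":0,"tz":2.5,"yaw":0,"jaw":1},
    {"tx":0,"ty":0,"tz":2.5,"yaw":0,"jaw":1},
    {"tx":0,"ty":0,"tz":1.5,"yaw":0,"jaw":1},
    {"tx":0,"ty":0,"tz":0.8,"yaw":0,"jaw":1},
    {"tx":0,"ty":0,"tz":0,"yaw":0,"jaw":1}
  ]
}}

```text
time_s: 7.6
position: [0.4697, -0.0746, 0.0255]
orientation: [[0.906, -0.424, -0.001], [-0.424, -0.906, 0.0], [-0.001, 0.0, -1.0]]
force: [0.6, -0.1, -1.9]
opening: 0.675
```

Call:
{"fn": "step_arm", "kwargs": {
  "grip_force": 20,
  "rows": [
    {"tx":0,"ty":0,"tz":0.2,"yaw":0,"jaw":1},
    {"tx":0,"ty":0,"tz":0.2,"yaw":0,"jaw":1},
    {"tx":0,"ty":0,"tz":0,"yaw":0,"jaw":1}
  ]
}}

```text
time_s: 7.98
position: [0.47, -0.0747, 0.0221]
orientation: [[0.906, -0.424, 0.0], [-0.424, -0.906, -0.0], [0.0, 0.0, -1.0]]
force: [0.7, -0.6, -2.0]
opening: 0.669
```

Call:
{"fn": "step_arm", "kwargs": {
  "grip_force": 20,
  "rows": [
    {"tx":0,"ty":0,"tz":0.2,"yaw":0,"jaw":1},
    {"tx":0,"ty":0,"tz":0.1,"yaw":0,"jaw":1},
    {"tx":0,"ty":0,"tz":0,"yaw":0,"jaw":1}
  ]
}}

```text
time_s: 8.35
position: [0.4704, -0.0748, 0.0199]
orientation: [[0.906, -0.424, 0.001], [-0.424, -0.906, -0.0], [0.001, 0.0, -1.0]]
force: [-2.7, 1.1, 6.5]
opening: 0.675
```

Call:
{"fn": "step_arm", "kwargs": {
  "grip_force": 20,
  "rows": [
    {"tx":0.35,"ty":0,"tz":0.15,"yaw":0,"jaw":1},
    {"tx":0.35,"ty":0,"tz":0.15,"yaw":0,"jaw":1},
    {"tx":0,"ty":0,"tz":0,"yaw":0,"jaw":1}
  ]
}}

```text
time_s: 8.72
position: [0.4765, -0.0776, 0.0171]
orientation: [[0.906, -0.424, -0.001], [-0.424, -0.906, 0.0], [-0.001, 0.0, -1.0]]
force: [-4.9, 1.5, 11.4]
opening: 0.672
```

```bash
python3 - <<'E'
from h import *
s=status.sense();print(s['time_s'],s['position'],s['force'],s['opening'])
snap('wrist','w7');snap('side','s7')
im=cv2.imread('pics/s7.png')[120:300,200:400];cv2.imwrite('pics/s7z.png',cv2.resize(im,None,fx=3,fy=3,interpolation=2))
E
```

```text
8.725 [ 0.47647873 -0.07763749  0.01712458] [-4.89948417  1.52521491 11.37214437] 0.6717644047209091
```

View pics/w7.png

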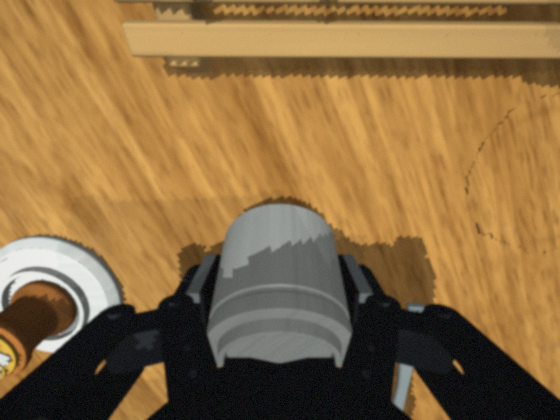

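View pics/s7z.png

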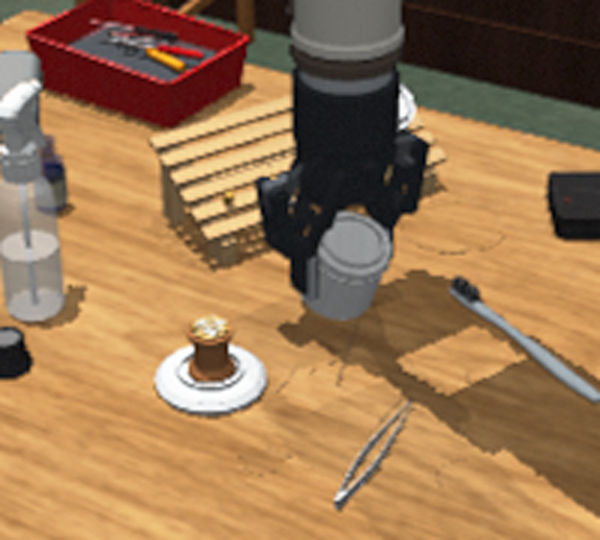

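Call:
{"fn": "step_arm", "kwargs": {
  "grip_force": 20,
  "rows": [
    {"tx":0.3,"ty":0,"tz":0.18,"yaw":0,"jaw":1},
    {"tx":0.3,"ty":0,"tz":0.18,"yaw":0,"jaw":1},
    {"tx":0,"ty":0,"tz":0,"yaw":0,"jaw":1}
  ]
}}

```text
time_s: 9.2
position: [0.4822, -0.0803, 0.0136]
orientation: [[0.906, -0.424, -0.0], [-0.424, -0.906, 0.0], [-0.0, -0.0, -1.0]]
force: [-2.9, 1.3, 10.5]
opening: 0.676
```

Call:
{"fn": "step_arm", "kwargs": {
  "grip_force": 20,
  "rows": [
    {"tx":0.3,"ty":0,"tz":0.2,"yaw":0,"jaw":1},
    {"tx":0.3,"ty":0,"tz":0.2,"yaw":0,"jaw":1},
    {"tx":0,"ty":0,"tz":0,"yaw":0,"jaw":1}
  ]
}}

```text
time_s: 9.57
position: [0.4874, -0.0828, 0.0094]
orientation: [[0.906, -0.424, -0.0], [-0.424, -0.906, 0.0], [-0.0, -0.0, -1.0]]
force: [-3.4, 0.9, 9.6]
opening: 0.673
```

```bash
python3 - <<'E'
from h import *
s=status.sense();print(s['time_s'],s['position'],s['force'],s['opening'])
snap('wrist','w8');snap('side','s8')
im=cv2.imread('pics/s8.png')[120:300,200:400];cv2.imwrite('pics/s8z.png',cv2.resize(im,None,fx=3,fy=3,interpolation=2))
E
```

```text
9.575 [ 0.48740272 -0.08275353  0.00935732] [-3.41223675  0.92123079  9.56607204] 0.6733321805130835
```

View pics/w8.png

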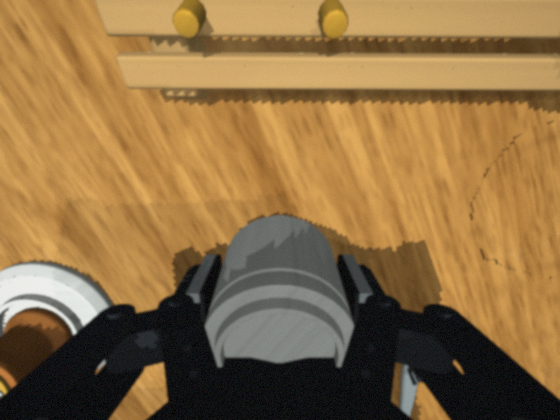

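View pics/s8z.png

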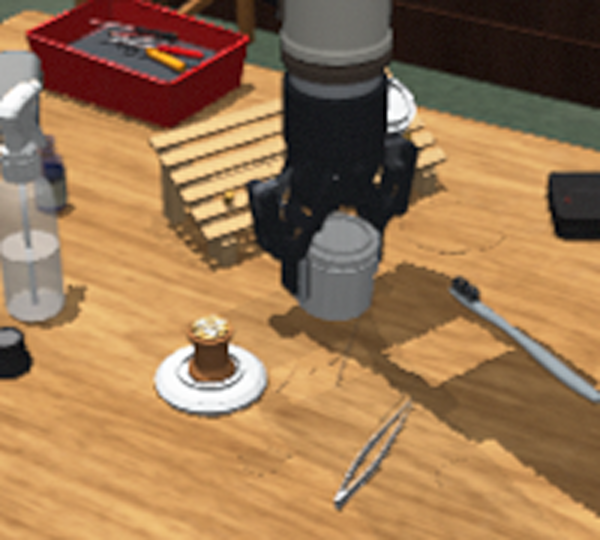

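Call:
{"fn": "step_arm", "kwargs": {
  "grip_force": 20,
  "rows": [
    {"tx":0.2,"ty":0,"tz":0.12,"yaw":0,"jaw":1},
    {"tx":0,"ty":0,"tz":0,"yaw":0,"jaw":1}
  ]
}}

```text
time_s: 9.93
position: [0.4888, -0.0834, 0.008]
orientation: [[0.906, -0.424, -0.001], [-0.424, -0.906, 0.001], [-0.001, -0.0, -1.0]]
force: [-3.3, 2.0, 8.5]
opening: 0.672
```

Call:
{"fn": "step_arm", "kwargs": {
  "grip_force": 20,
  "rows": [
    {"tx":0.1,"ty":0,"tz":0.12,"yaw":0,"jaw":1},
    {"tx":0,"ty":0,"tz":0,"yaw":0,"jaw":1}
  ]
}}

```text
time_s: 10.18
position: [0.49, -0.0839, 0.0069]
orientation: [[0.906, -0.424, -0.001], [-0.424, -0.906, 0.0], [-0.001, -0.0, -1.0]]
force: [-3.5, 1.2, 9.0]
opening: 0.672
```

```bash
python3 - <<'E'
from h import *
s=status.sense();print(s['time_s'],s['position'],s['force'],s['opening'])
snap('wrist','w9');snap('side','s9')
im=cv2.imread('pics/s9.png')[170:240,270:350];cv2.imwrite('pics/s9z.png',cv2.resize(im,None,fx=7,fy=7,interpolation=2))
E
```

```text
10.175 [ 0.48995604 -0.08391782  0.006914  ] [-3.54723104  1.23999139  9.02923729] 0.6723814655651625
```

View pics/w9.png

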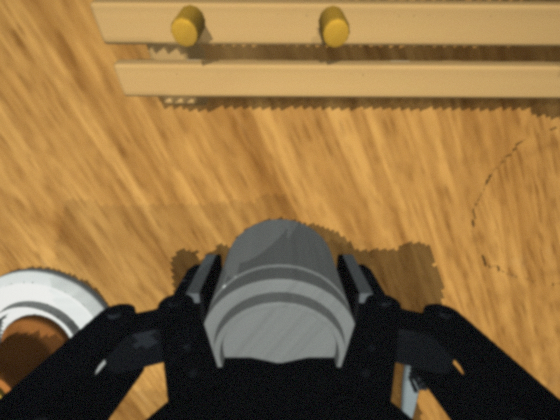

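View pics/s9z.png

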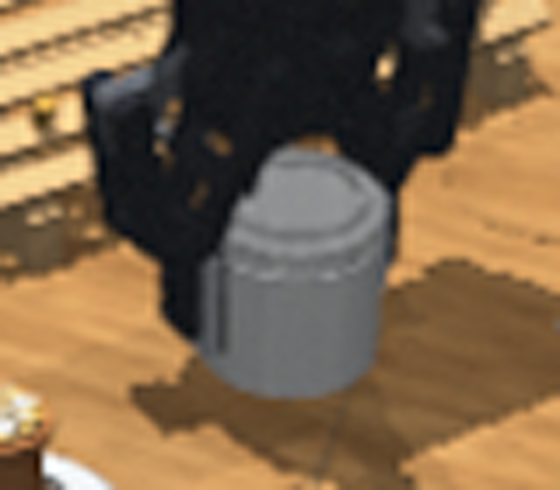

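Call:
{"fn": "step_arm", "kwargs": {
  "grip_force": 20,
  "rows": [
    {"tx":0.1,"ty":0,"tz":0.12,"yaw":0,"jaw":1},
    {"tx":0,"ty":0,"tz":0,"yaw":0,"jaw":1}
  ]
}}

```text
time_s: 10.52
position: [0.4909, -0.0844, 0.0059]
orientation: [[0.906, -0.424, -0.001], [-0.424, -0.906, 0.0], [-0.001, 0.0, -1.0]]
force: [-3.7, 1.6, 10.0]
opening: 0.673
```

Call:
{"fn": "step_arm", "kwargs": {
  "grip_force": 20,
  "rows": [
    {"tx":0.05,"ty":0,"tz":0.1,"yaw":0,"jaw":1},
    {"tx":0,"ty":0,"tz":0,"yaw":0,"jaw":1}
  ]
}}

```text
time_s: 10.78
position: [0.4912, -0.0845, 0.0056]
orientation: [[0.906, -0.424, -0.002], [-0.424, -0.906, 0.0], [-0.002, 0.0, -1.0]]
force: [-7.6, 3.5, 18.3]
opening: 0.678
```

Call:
{"fn": "step_arm", "kwargs": {
  "grip_force": 20,
  "rows": [
    {"tx":0,"ty":0,"tz":-0.1,"yaw":0,"jaw":1},
    {"tx":0,"ty":0,"tz":0,"yaw":0,"jaw":0.2},
    {"tx":0,"ty":0,"tz":0,"yaw":0,"jaw":-1},
    {"tx":0,"ty":0,"tz":0,"yaw":0,"jaw":-1},
    {"tx":0,"ty":0,"tz":0,"yaw":0,"jaw":-1},
    {"tx":0,"ty":0,"tz":-2,"yaw":0,"jaw":-1},
    {"tx":0,"ty":0,"tz":-4,"yaw":0,"jaw":-1},
    {"tx":-1,"ty":-1,"tz":-5,"yaw":0,"jaw":-1},
    {"tx":-1,"ty":-2,"tz":-5,"yaw":0,"jaw":-1},
    {"tx":-1,"ty":-2,"tz":-2,"yaw":0,"jaw":-1},
    {"tx":0,"ty":0,"tz":0,"yaw":0,"jaw":-1}
  ]
}}

```text
time_s: 12.15
position: [0.4863, -0.026, 0.1866]
orientation: [[0.906, -0.422, 0.004], [-0.422, -0.906, -0.001], [0.004, -0.001, -1.0]]
force: [0.6, -0.5, 0.2]
opening: 0.999
```

```bash
python3 - <<'E'
from h import *
s=status.sense();print(s['time_s'],s['position'],s['orientation'],s['force'])
np.savez('w10.npz',K=np.array(cam('wrist'),dtype=object))
snap('wrist','w10')
E
```

```text
12.15 [ 0.48631333 -0.02598019  0.1865556 ] [[ 9.06403092e-01 -4.22394852e-01  4.00305866e-03]
 [-4.22393606e-01 -9.06411726e-01 -1.19320337e-03]
 [ 4.13242227e-03 -6.09343160e-04 -9.99991276e-01]] [ 0.55515212 -0.48568764  0.24246385]
```

View pics/w10.png

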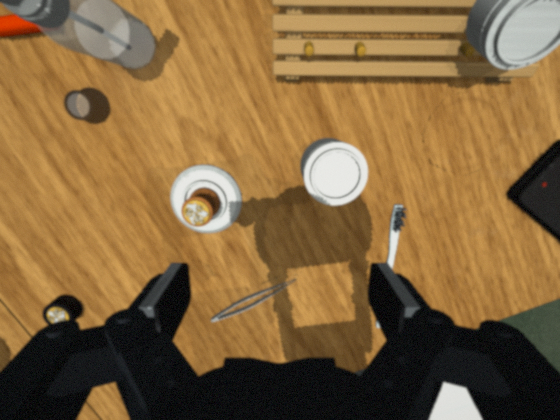

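```bash
cat > meas.py <<'E'
from h import *
from scipy.optimize import least_squares
def circ(img,K,c0,r,z,out=None,win=8):
    """fit circle of radius r at height z to strongest outward bright->dark edges near prediction"""
    g=cv2.GaussianBlur(cv2.cvtColor(cv2.imread(f'pics/{img}.png'),cv2.COLOR_BGR2GRAY).astype(float),(0,0),0.8)
    th=np.linspace(0,2*np.pi,72,endpoint=False);c=np.array(c0,float)
    def ring(c,rr): return pj(np.c_[c[0]+rr*np.cos(th),c[1]+rr*np.sin(th),0*th+z],K)
    for it in range(6):
        w=.008 if it<2 else .004
        rs=np.linspace(r-w,r+w,33)
        P=np.array([ring(c,x) for x in rs]).astype(np.float32)
        V=cv2.remap(g,P[:,:,0],P[:,:,1],cv2.INTER_LINEAR)
        G=-(V[2:]-V[:-2]); k=G.argmax(0); e=rs[1:-1][k]-r; st=G.max(0)
        ok=st>np.median(st)*.5
        A=np.c_[np.cos(th),np.sin(th),np.ones(72)][ok]; 
        wt=np.ones(ok.sum())
        for _ in range(5):
            q=np.linalg.lstsq(A*wt[:,None],e[ok]*wt,rcond=None)[0]; rr=e[ok]-A@q; wt=1/(1+(rr/.001)**2)
        c+=q[:2]
    return c,q[2],np.sqrt(np.average(rr**2,weights=wt)),ok.sum()
E
cat > m10.py <<'E'
from meas import *
K=tuple(np.load('w10.npz',allow_pickle=True)['K'])
def bp(u,v,z):
    f,cx,cy,R,t=K; C=-R.T@t; d=R.T@np.array([(u-cx)/f,(v-cy)/f,1]); return C+d*(z-C[2])/d[2]
for nm,u,v,z,r in (('base',206,199,.010,.039),('cup',335,173,.056,.029),('cupring',335,173,.061,.024),('holder',61,314,.02,.018),('resttop',198,210,.051,.017),('loupe',77,104,.026,.018)):
    c0=bp(u,v,z)[:2]
    print(nm,c0.round(4),*[np.round(x,4) for x in circ('w10',K,c0,r,z)])
E
python3 m10.py
```

```text
base [0.5085 0.0504] [0.5087 0.0512] -0.0015 0.0006 69
cup [ 0.4873 -0.0828] [ 0.486  -0.0827] 0.0 0.0004 72
cupring [ 0.4885 -0.0823] [ 0.4873 -0.0822] 0.0037 0.0004 72
holder [0.4586 0.2714] [0.4589 0.276 ] -0.0037 0.0001 59
resttop [0.5081 0.0486] [0.5069 0.0524] -0.0002 0.001 62
loupe [0.6432 0.1099] [0.6491 0.1147] -0.0002 0.001 52
```

```bash
cat > m11.py <<'E'
from meas import *
for c in ('top','side'):
    snap(c,c+'11'); K=cam(c)
    for nm,c0,z,r in (('base',(.5087,.0512),.010,.039),('cup',(.486,-.0827),.056,.029)):
        print(c,nm,*[np.round(x,4) for x in circ(c+'11',K,c0,r,z)])
E
python3 m11.py
```

```text
top base [0.5116 0.0576] 0.0006 0.0011 59
top cup [ 0.4755 -0.0804] -0.0035 0.0005 60
side base [0.5051 0.0578] -0.0004 0.0007 60
side cup [ 0.4868 -0.0825] 0.001 0.0008 63
```

View pics/side11.png

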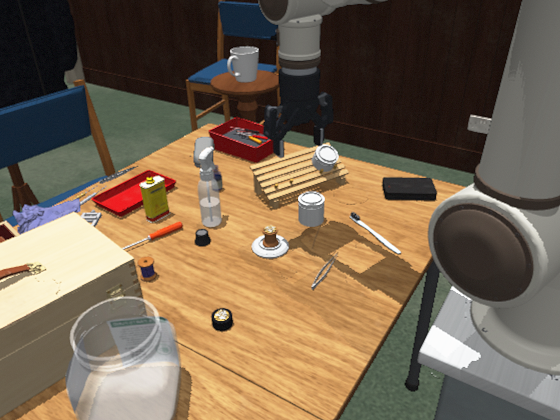

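View pics/top11.png

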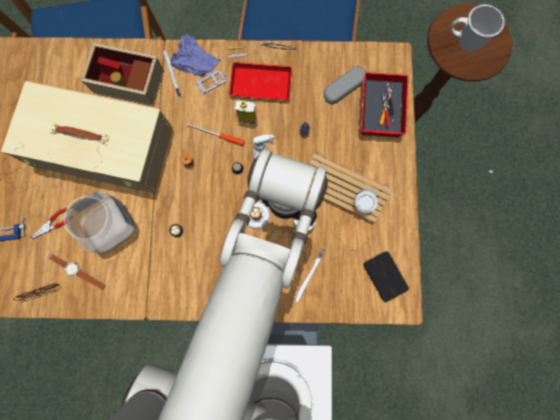

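```bash
cat > m12.py <<'E'
from meas import *
for c in ('top','side'):
    K=cam(c)
    for z,r in ((.010,.039),(.010,.0375),(.015,.024)):
        print(c,z,r,*[np.round(x,4) for x in circ(c+'0',K,(.5087,.0512),r,z)])
K=tuple(np.load('w10.npz',allow_pickle=True)['K'])
for z,r in ((.010,.039),(.010,.0375),(.015,.024)): print('w',z,r,*[np.round(x,4) for x in circ('w10',K,(.5087,.0512),r,z)])
def ov(img,K,c,z,r,n,x0,x1,y0,y1):
    im=cv2.resize(cv2.imread(f'pics/{img}.png')[y0:y1,x0:x1],None,fx=6,fy=6,interpolation=2)
    th=np.linspace(0,2*np.pi,90)
    for zz,rr in zip(z,r):
        q=pj(np.c_[c[0]+rr*np.cos(th),c[1]+rr*np.sin(th),0*th+zz],K)
        cv2.polylines(im,[np.round(((q-[x0,y0])*6+2.5)*16).astype(int)],True,(0,0,255),1,shift=4)
    cv2.imwrite(f'pics/{n}.png',im)
ov('w10',K,(.5087,.0512),(.010,.015,.015,.01),(.039,.024,.021,.0375),'ovb',150,260,150,250)
ov('side0',cam('side'),(.5087,.0512),(.010,.015,.015,0),(.039,.024,.021,.039),'ovbs',235,305,215,275)
E
python3 m12.py
```

```text
top 0.01 0.039 [0.5075 0.0531] -0.0022 0.0006 72
top 0.01 0.0375 [0.5076 0.0531] -0.0007 0.0006 72
top 0.015 0.024 [0.5085 0.0515] 0.0037 0.0001 25
side 0.01 0.039 [0.5051 0.0581] -0.0007 0.0008 64
side 0.01 0.0375 [0.5052 0.0579] 0.0011 0.0007 64
side 0.015 0.024 [0.5098 0.0494] 0.0033 0.0006 40
w 0.01 0.039 [0.5088 0.0514] -0.0017 0.0006 69
w 0.01 0.0375 [0.5092 0.0517] -0.0005 0.0007 69
w 0.015 0.024 [0.4995 0.0533] 0.0014 0.001 55
```

View pics/ovb.png

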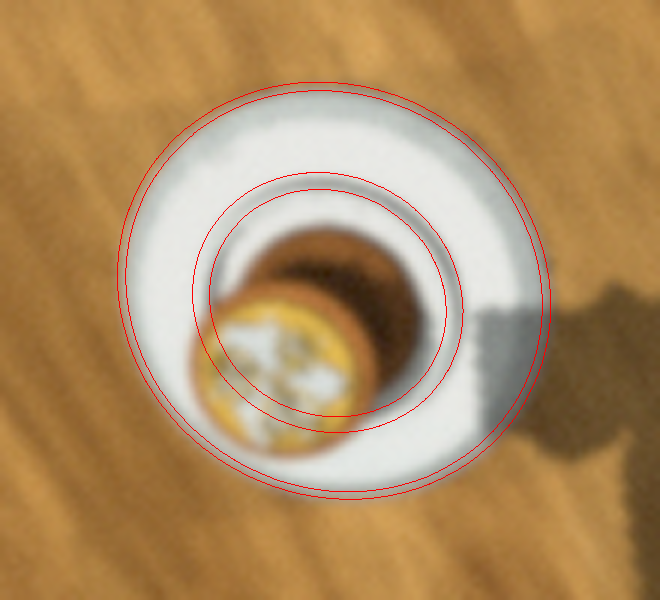

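View pics/ovbs.png

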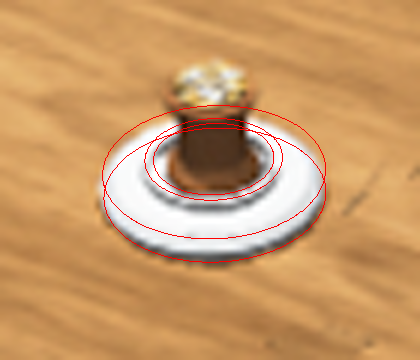

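Call:
{"fn": "step_arm", "kwargs": {
  "grip_force": 30,
  "rows": [
    {"tx":1.2,"ty":2.5,"tz":0,"yaw":0,"jaw":-1},
    {"tx":1.2,"ty":2.6,"tz":2,"yaw":0,"jaw":-1},
    {"tx":0,"ty":0,"tz":4,"yaw":0,"jaw":-1},
    {"tx":0,"ty":0,"tz":2,"yaw":0,"jaw":-1},
    {"tx":0,"ty":0,"tz":0,"yaw":0,"jaw":-1},
    {"tx":0,"ty":0,"tz":0,"yaw":0,"jaw":-1}
  ]
}}

```text
time_s: 13.05
position: [0.4854, -0.0834, 0.105]
orientation: [[0.905, -0.425, 0.0], [-0.425, -0.905, -0.0], [0.0, 0.0, -1.0]]
force: [0.8, 0.9, 0.3]
opening: 0.996
```

```bash
cat > m13.py <<'E'
from meas import *
s=status.sense();print(s['time_s'],s['position'],s['orientation'])
K=cam('wrist');snap('wrist','w13')
print(*[np.round(x,4) for x in circ('w13',K,(.486,-.0827),.029,.056)])
E
python3 m13.py
```

```text
13.05 [ 0.48544528 -0.08340884  0.10497284] [[ 9.05309519e-01 -4.24752445e-01  1.84937824e-04]
 [-4.24752421e-01 -9.05309536e-01 -1.55753103e-04]
 [ 2.33582487e-04  6.24519788e-05 -9.99999971e-01]]
[ 0.4862 -0.0828] -0.0001 0.0002 71
```

View pics/w13.png

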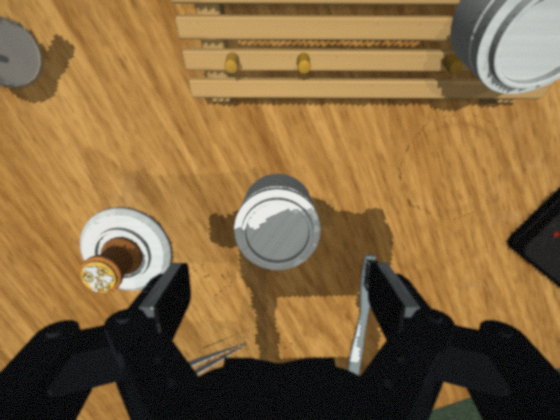

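Call:
{"fn": "step_arm", "kwargs": {
  "grip_force": 30,
  "rows": [
    {"tx":0.05,"ty":0,"tz":3,"yaw":0,"jaw":-1},
    {"tx":0,"ty":0,"tz":3,"yaw":0,"jaw":-1},
    {"tx":0,"ty":0,"tz":2,"yaw":0,"jaw":-1},
    {"tx":0,"ty":0,"tz":1.3,"yaw":0,"jaw":-1},
    {"tx":0,"ty":0,"tz":0.2,"yaw":0,"jaw":-1},
    {"tx":0,"ty":0,"tz":0,"yaw":0,"jaw":-1},
    {"tx":0,"ty":0,"tz":0,"yaw":0,"jaw":1},
    {"tx":0,"ty":0,"tz":0,"yaw":0,"jaw":1},
    {"tx":0,"ty":0,"tz":0,"yaw":0,"jaw":1},
    {"tx":0,"ty":0,"tz":0,"yaw":0,"jaw":1},
    {"tx":0,"ty":0,"tz":0,"yaw":0,"jaw":1}
  ]
}}

```text
time_s: 14.48
position: [0.4865, -0.0833, 0.0106]
orientation: [[0.906, -0.424, 0.001], [-0.424, -0.906, -0.0], [0.001, -0.0, -1.0]]
force: [0.3, 0.8, 5.3]
opening: 0.677
```

```bash
cat > m14.py <<'E'
from meas import *
K=cam('wrist')
s=status.sense();print(s['time_s'],s['position'],s['orientation'],s['force'])
K=cam('wrist');snap('wrist','w14')
im=cv2.imread('pics/w13.png')
E
python3 m14.py
```

```text
14.475 [ 0.48647663 -0.08334402  0.01059324] [[ 9.05506116e-01 -4.24330784e-01  1.43522994e-03]
 [-4.24330606e-01 -9.05507229e-01 -4.41368387e-04]
 [ 1.48689728e-03 -2.09350217e-04 -9.99998873e-01]] [0.30584193 0.8467203  5.30469707]
```

View pics/w14.png

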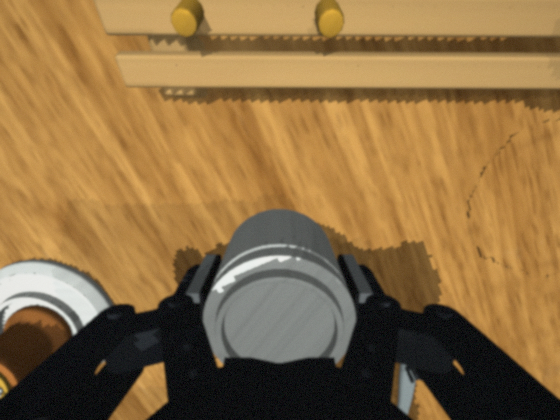

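Call:
{"fn": "step_arm", "kwargs": {
  "grip_force": 40,
  "rows": [
    {"tx":0,"ty":0,"tz":-0.5,"yaw":0,"jaw":1},
    {"tx":0,"ty":0,"tz":-2,"yaw":0,"jaw":1},
    {"tx":0,"ty":0,"tz":-3,"yaw":0,"jaw":1},
    {"tx":0,"ty":0,"tz":-2.8,"yaw":0,"jaw":1},
    {"tx":-0.5,"ty":-2,"tz":0,"yaw":0,"jaw":1},
    {"tx":-1.1,"ty":-3.8,"tz":0,"yaw":0,"jaw":1},
    {"tx":-1.1,"ty":-3.8,"tz":0,"yaw":0,"jaw":1},
    {"tx":-0.7,"ty":-2.5,"tz":0,"yaw":0,"jaw":1},
    {"tx":-0.3,"ty":-1.1,"tz":0,"yaw":0,"jaw":1},
    {"tx":0,"ty":0,"tz":0,"yaw":0,"jaw":1},
    {"tx":0,"ty":0,"tz":0,"yaw":0,"jaw":1}
  ]
}}

```text
time_s: 15.9
position: [0.5081, 0.0512, 0.0926]
orientation: [[0.905, -0.425, -0.0], [-0.425, -0.905, -0.0], [-0.0, 0.0, -1.0]]
force: [-0.0, 0.7, -1.2]
opening: 0.67
```

```bash
cat > m15.py <<'E'
from meas import *
K=cam('wrist')
s=status.sense();print(s['time_s'],s['position'],s['orientation'],s['force'])
K=cam('wrist');snap('wrist','w15');snap('side','s15')
im=cv2.imread('pics/s15.png')[150:270,220:320];cv2.imwrite('pics/s15z.png',cv2.resize(im,None,fx=5,fy=5,interpolation=2))
E
python3 m15.py
```

```text
15.9 [0.50809807 0.05119857 0.09259068] [[ 9.05161709e-01 -4.25067276e-01 -3.02634945e-04]
 [-4.25067366e-01 -9.05161647e-01 -3.56736451e-04]
 [-1.22296554e-04  4.51544414e-04 -9.99999891e-01]] [-0.03023327  0.71654974 -1.15700211]
```

View pics/w15.png

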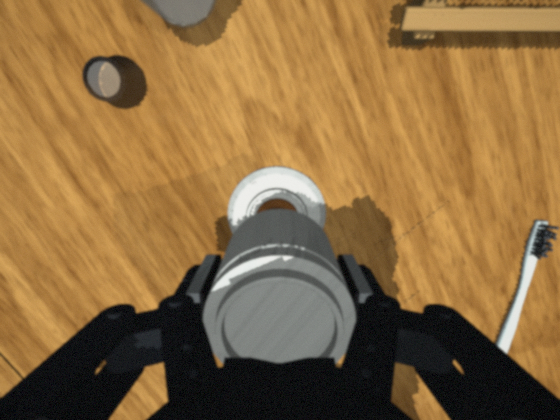

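View pics/s15z.png

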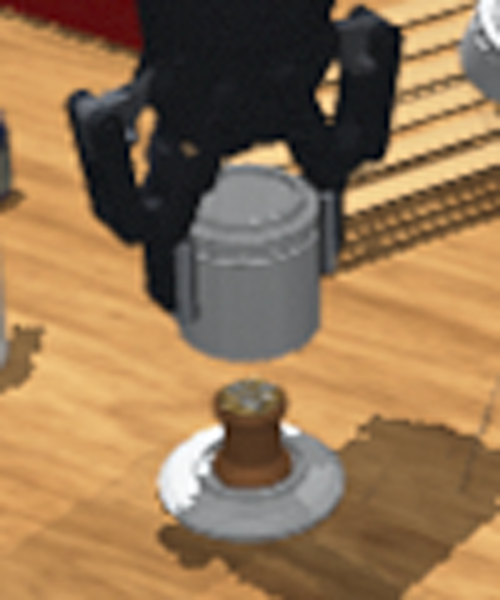

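Call:
{"fn": "step_arm", "kwargs": {
  "grip_force": 40,
  "rows": [
    {"tx":0.03,"ty":-0.06,"tz":0.5,"yaw":0,"jaw":1},
    {"tx":0,"ty":0,"tz":1.5,"yaw":0,"jaw":1},
    {"tx":0,"ty":0,"tz":1.5,"yaw":0,"jaw":1},
    {"tx":0,"ty":0,"tz":1.5,"yaw":0,"jaw":1},
    {"tx":0,"ty":0,"tz":0.9,"yaw":0,"jaw":1},
    {"tx":0,"ty":0,"tz":0.3,"yaw":0,"jaw":1},
    {"tx":0,"ty":0,"tz":0,"yaw":0,"jaw":1}
  ]
}}

```text
time_s: 16.88
position: [0.5089, 0.0525, 0.0308]
orientation: [[0.906, -0.424, 0.0], [-0.424, -0.906, -0.0], [0.0, -0.0, -1.0]]
force: [0.5, -0.5, -1.6]
opening: 0.674
```

```bash
sed 's/15/16/g' m15.py>m16.py; python3 m16.py
```

```text
16.875 [0.50892669 0.05249219 0.03075651] [[ 9.05514367e-01 -4.24315534e-01  2.41964974e-04]
 [-4.24315541e-01 -9.05514396e-01 -2.48036655e-05]
 [ 2.29627348e-04 -8.02094235e-05 -9.99999970e-01]] [ 0.45869985 -0.46586567 -1.60780038]
```

View pics/w16.png

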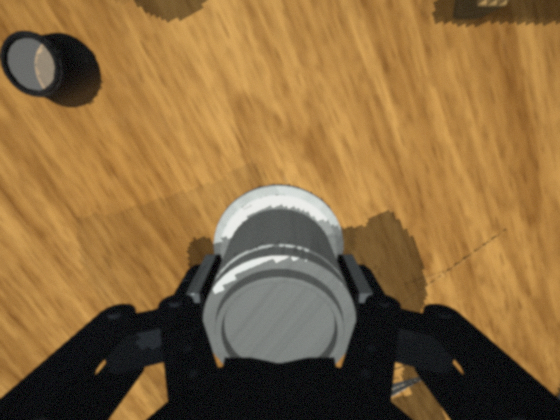

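View pics/s16z.png

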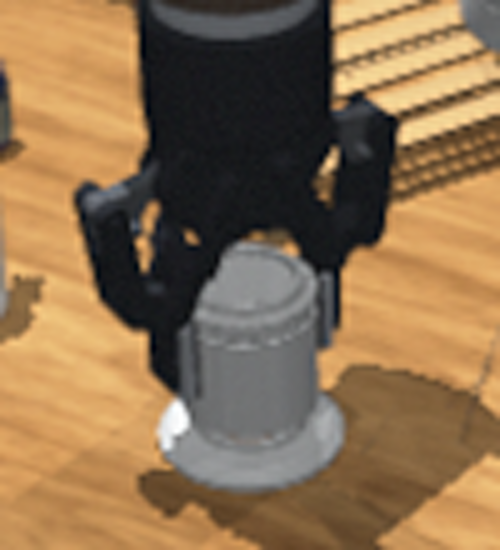

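Call:
{"fn": "step_arm", "kwargs": {
  "grip_force": 40,
  "rows": [
    {"tx":0,"ty":0,"tz":0.3,"yaw":0,"jaw":1},
    {"tx":0,"ty":0,"tz":0.2,"yaw":0,"jaw":1},
    {"tx":0,"ty":0,"tz":0.2,"yaw":0,"jaw":1},
    {"tx":0,"ty":0,"tz":0,"yaw":0,"jaw":1}
  ]
}}

```text
time_s: 17.48
position: [0.5085, 0.0525, 0.0235]
orientation: [[0.906, -0.424, -0.001], [-0.424, -0.906, 0.0], [-0.001, 0.0, -1.0]]
force: [0.8, 0.3, -1.6]
opening: 0.674
```

Past the ring top (rim ≈ 13 mm) without contact; on down.

Call:
{"fn": "step_arm", "kwargs": {
  "grip_force": 40,
  "rows": [
    {"tx":0,"ty":0,"tz":0.2,"yaw":0,"jaw":1},
    {"tx":0,"ty":0,"tz":0.1,"yaw":0,"jaw":1},
    {"tx":0,"ty":0,"tz":0.05,"yaw":0,"jaw":1},
    {"tx":0,"ty":0,"tz":0,"yaw":0,"jaw":1}
  ]
}}

```text
time_s: 17.98
position: [0.5087, 0.0525, 0.0207]
orientation: [[0.906, -0.424, -0.0], [-0.424, -0.906, -0.0], [-0.0, 0.0, -1.0]]
force: [-3.2, 0.3, 5.9]
opening: 0.671
```

Call:
{"fn": "step_arm", "kwargs": {
  "grip_force": 30,
  "rows": [
    {"tx":0,"ty":0,"tz":0,"yaw":0,"jaw":0.2},
    {"tx":0,"ty":0,"tz":0,"yaw":0,"jaw":-1},
    {"tx":0,"ty":0,"tz":0,"yaw":0,"jaw":-1},
    {"tx":0,"ty":0,"tz":0,"yaw":0,"jaw":-1},
    {"tx":0,"ty":0,"tz":-3,"yaw":0,"jaw":-1},
    {"tx":0,"ty":0,"tz":-5,"yaw":0,"jaw":-1},
    {"tx":0,"ty":0,"tz":-5,"yaw":0,"jaw":-1},
    {"tx":-3,"ty":-3,"tz":-2,"yaw":0,"jaw":-1},
    {"tx":-4,"ty":-4,"tz":0,"yaw":0,"jaw":-1},
    {"tx":-3.4,"ty":-3.7,"tz":0,"yaw":0,"jaw":-1},
    {"tx":-2,"ty":-2,"tz":0,"yaw":0,"jaw":-1},
    {"tx":0,"ty":0,"tz":0,"yaw":0,"jaw":-1}
  ]
}}

```text
time_s: 19.48
position: [0.4496, 0.2215, 0.1701]
orientation: [[0.907, -0.421, -0.0], [-0.421, -0.907, 0.0], [-0.0, -0.0, -1.0]]
force: [-0.4, 0.1, 0.7]
opening: 1.0
```

```bash
cat > m17.py <<'E'
from meas import *
s=status.sense();print(s['time_s'],s['position'],s['orientation'],s['joints'])
K=cam('wrist');snap('wrist','w17');np.savez('w17.npz',K=np.array(K,dtype=object))
for r in spotter.look_for('holder_mid','wrist')[:2]: print(np.round(r['bbox']),r['p'],ray('wrist',*r['bbox'][:2],.01))
snap('side','s17')
im=cv2.imread('pics/s17.png')[150:270,220:320];cv2.imwrite('pics/s17z.png',cv2.resize(im,None,fx=5,fy=5,interpolation=2))
E
python3 m17.py
```

```text
19.475 [0.44957358 0.22151757 0.17008266] [[ 9.06896110e-01 -4.21354280e-01 -1.29805584e-04]
 [-4.21354273e-01 -9.06896119e-01  8.00713526e-05]
 [-1.51458587e-04 -1.79222608e-05 -9.99999988e-01]] [1.23856769e+01 1.29999003e+00 1.06981072e+02 6.39895292e-03
 7.17252185e+01 1.27303788e+02]
[225. 210.  36.  37.] 0.95 [0.45562739 0.27908176 0.01      ]
```

View pics/w17.png

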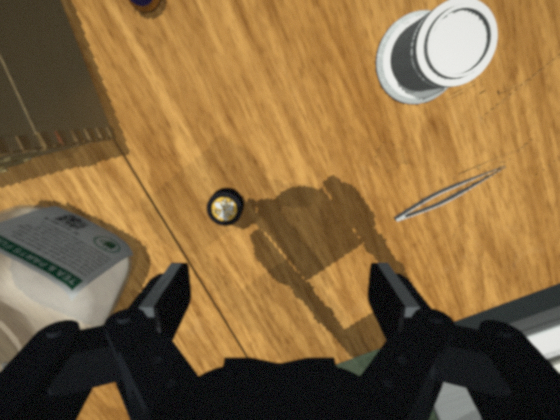

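View pics/s17z.png

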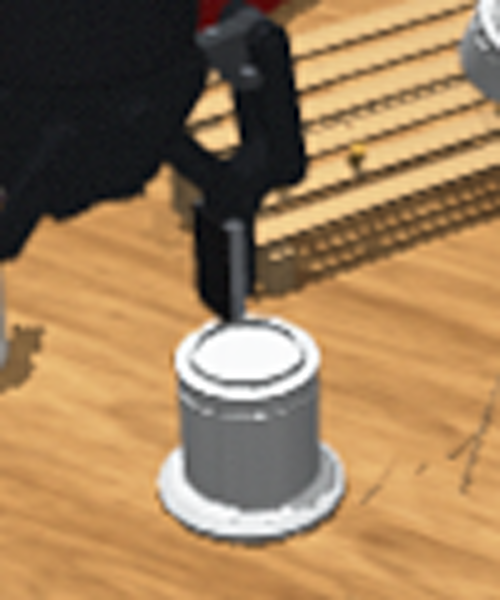

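```bash
cat > m18.py <<'E'
from meas import *
K=tuple(np.load('w17.npz',allow_pickle=True)['K'])
print('cup',*[np.round(x,4) for x in circ('w17',K,(.5085,.0520),.029,.066)])
print('base',*[np.round(x,4) for x in circ('w17',K,(.5085,.0520),.0375,.010)])
spot=cv2.imread('pics/w17.png')
o=spotter.outline_of('holder_mid','wrist')
# newest wrist picture is w17
m=o[0]['mask'];ys,xs=np.nonzero(m);print(o[0]['p'],xs.mean(),ys.mean(),m.sum(),xs.min(),xs.max(),ys.min(),ys.max())
g=cv2.cvtColor(spot,cv2.COLOR_BGR2GRAY)
sub=(g<70).astype(np.uint8);sub[:185]=0;sub[230:]=0;sub[:,:200]=0;sub[:,246:]=0
n,l,st,ce=cv2.connectedComponentsWithStats(sub);k=1+st[1:,4].argmax();print(st[k],ce[k])
hull=cv2.convexHull(np.argwhere(l==k)[:,::-1].astype(np.int32))
M=cv2.moments(hull);c1=np.array([M['m10']/M['m00'],M['m01']/M['m00']]);print('hull',c1,M['m00'])
th=np.linspace(0,2*np.pi,60)
def cen(p):
    P=np.vstack([np.c_[p[0]+.018*np.cos(th),p[1]+.018*np.sin(th),0*th+z] for z in(0,.02)])
    h=cv2.convexHull(pj(P,K).astype(np.float32));M=cv2.moments(h);return np.array([M['m10']/M['m00'],M['m01']/M['m00']]),M['m00'],h
for tgt in (c1,np.array([xs.mean(),ys.mean()])):
    r=least_squares(lambda p:cen(p)[0]-tgt,[.457,.277],diff_step=1e-3);print(r.x,r.fun,cen(r.x)[1])
im=cv2.resize(spot[180:240,195:255],None,fx=8,fy=8,interpolation=2)
cv2.polylines(im,[np.round((cen(r.x)[2]-[195,180])*8+3.5).astype(int)],True,(0,0,255),1);cv2.imwrite('pics/hz.png',im)
E
python3 m18.py
```

```text
cup [0.508  0.0525] -0.0001 0.0004 72
base [0.5077 0.055 ] 0.0006 0.0004 50
0.56 224.50178571428572 207.07410714285714 1120 206 243 188 226
[207 188  39  37 567] [228.50793651 204.73544974]
hull [226.04314642 206.50576324] 1070.0
[0.457745   0.27705895] [ 1.81351197e-07 -4.38703552e-07] 1140.9747380592162
[0.45786603 0.27878827] [1.98395014e-07 3.55254372e-07] 1141.7973204546142
```

View pics/hz.png

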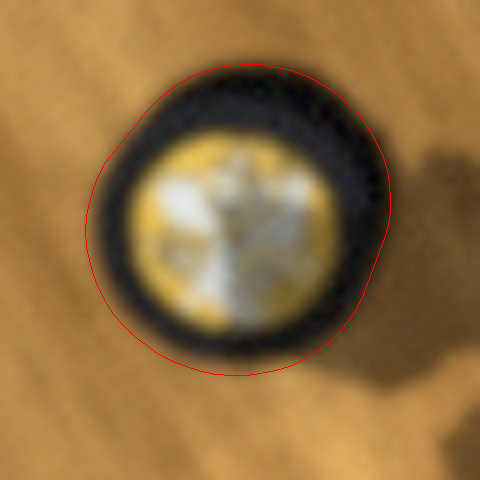

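Call:
{"fn": "step_arm", "kwargs": {
  "grip_force": 25,
  "rows": [
    {"tx":-0.6,"ty":-2,"tz":0,"yaw":0,"jaw":-1},
    {"tx":-0.6,"ty":-2.2,"tz":2,"yaw":0,"jaw":-1},
    {"tx":-0.4,"ty":-1.3,"tz":4,"yaw":0,"jaw":-1},
    {"tx":0,"ty":0,"tz":4,"yaw":0,"jaw":-1},
    {"tx":0,"ty":0,"tz":0,"yaw":0,"jaw":-1},
    {"tx":0,"ty":0,"tz":0,"yaw":0,"jaw":-1}
  ]
}}

```text
time_s: 20.42
position: [0.4606, 0.2764, 0.0718]
orientation: [[0.905, -0.425, 0.002], [-0.425, -0.905, 0.001], [0.002, -0.001, -1.0]]
force: [-0.2, -0.2, 1.4]
opening: 1.0
```

```bash
cat > m19.py <<'E'
from meas import *
s=status.sense();print(s['time_s'],s['position'],s['orientation'][:,0])
K=cam('wrist');im=snap('wrist','w19')[:,:,::-1]
o=spotter.outline_of('holder_mid','wrist')
m=o[0]['mask'];ys,xs=np.nonzero(m);print(o[0]['p'],xs.mean(),ys.mean(),m.sum())
th=np.linspace(0,2*np.pi,60)
def cen(p):
    P=np.vstack([np.c_[p[0]+.018*np.cos(th),p[1]+.018*np.sin(th),0*th+z] for z in(0,.02)])
    h=cv2.convexHull(pj(P,K).astype(np.float32));M=cv2.moments(h);return np.array([M['m10']/M['m00'],M['m01']/M['m00']]),M['m00']
t=np.array([xs.mean(),ys.mean()])
r=least_squares(lambda p:cen(p)[0]-t,[.457,.277],diff_step=1e-3);print(r.x,cen(r.x)[1])
E
python3 m19.py
```

```text
20.425 [0.46060042 0.27641656 0.07176129] [ 0.90501815 -0.42536974  0.00165055]
0.68 276.9672131147541 230.48921484037965 2318
[0.45786296 0.27869703] 2388.2968297519255
```

View pics/w19.png

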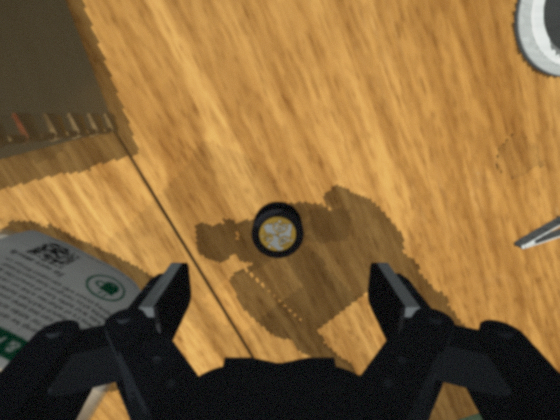

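```bash
python3 - <<'E'
from h import *
for z in (0,.05,.1,.15): print(z,ray('top',133,235,z).round(3),ray('top',125,222,z).round(3))
im=cv2.imread('pics/top0.png')[170:270,40:200];cv2.imwrite('pics/jar.png',cv2.resize(im,None,fx=4,fy=4,interpolation=2))
im=cv2.imread('pics/side0.png')[270:420,50:250];cv2.imwrite('pics/jars.png',cv2.resize(im,None,fx=3.5,fy=3.5,interpolation=2))
E
```

```text
0 [0.443 0.401 0.   ] [0.48  0.427 0.   ]
0.05 [0.437 0.384 0.05 ] [0.473 0.409 0.05 ]
0.1 [0.432 0.367 0.1  ] [0.466 0.391 0.1  ]
0.15 [0.426 0.35  0.15 ] [0.459 0.373 0.15 ]
```

View pics/jar.png

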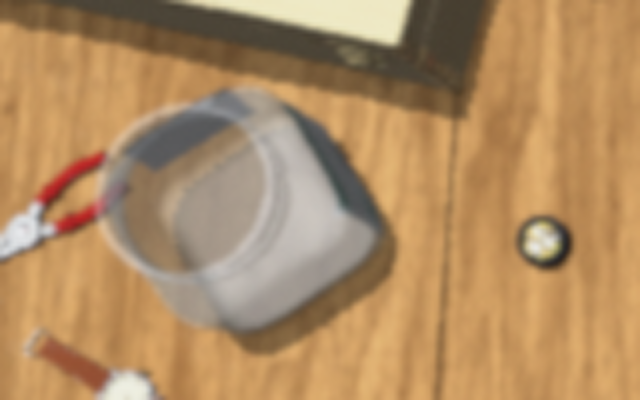

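View pics/jars.png

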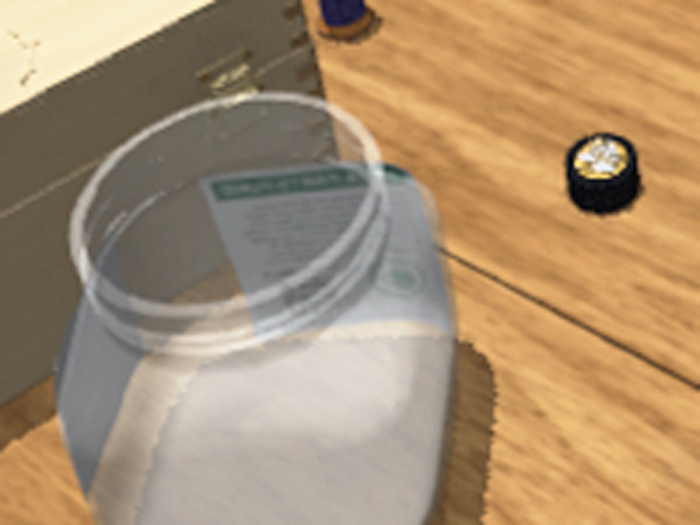

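Call:
{"fn": "step_arm", "kwargs": {
  "grip_force": 25,
  "rows": [
    {"tx":-0.34,"ty":-0.09,"tz":1.5,"yaw":0,"jaw":-0.4},
    {"tx":0,"ty":0,"tz":2,"yaw":0,"jaw":-0.4},
    {"tx":0,"ty":0,"tz":2,"yaw":0,"jaw":-0.4},
    {"tx":0,"ty":0,"tz":0.8,"yaw":0,"jaw":-0.4},
    {"tx":0,"ty":0,"tz":0.2,"yaw":0,"jaw":-0.4},
    {"tx":0,"ty":0,"tz":0,"yaw":0,"jaw":-0.4},
    {"tx":0,"ty":0,"tz":0,"yaw":0,"jaw":-0.4}
  ]
}}

```text
time_s: 21.4
position: [0.4571, 0.2792, 0.006]
orientation: [[0.905, -0.424, 0.001], [-0.424, -0.905, 0.0], [0.001, -0.001, -1.0]]
force: [0.9, 0.3, -0.6]
opening: 0.703
```

```bash
sed 's/w19/w20/' m19.py>m20.py; python3 m20.py
```

```text
21.4 [0.45713234 0.27918148 0.00596318] [ 0.90549221 -0.42436153  0.00107019]
0.97 278.0328173374613 270.10423116615067 4845
[0.45816377 0.27849071] 5012.300429718569
```

View pics/w20.png

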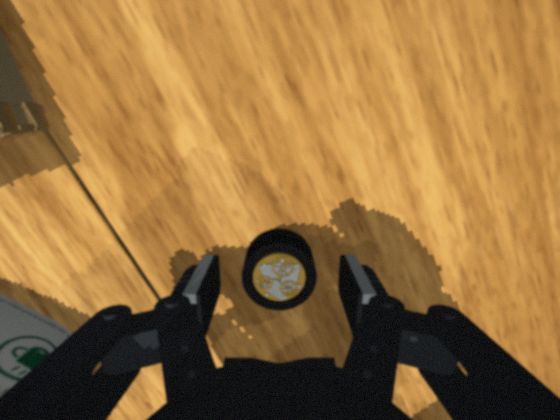

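Call:
{"fn": "step_arm", "kwargs": {
  "grip_force": 25,
  "rows": [
    {"tx":0.12,"ty":0,"tz":-0.05,"yaw":0,"jaw":-0.4},
    {"tx":0,"ty":0,"tz":0,"yaw":0,"jaw":0},
    {"tx":0,"ty":0,"tz":0,"yaw":0,"jaw":0.3},
    {"tx":0,"ty":0,"tz":0,"yaw":0,"jaw":1},
    {"tx":0,"ty":0,"tz":0,"yaw":0,"jaw":1},
    {"tx":0,"ty":0,"tz":0,"yaw":0,"jaw":1},
    {"tx":0,"ty":0,"tz":0,"yaw":0,"jaw":1}
  ]
}}

```text
time_s: 22.38
position: [0.4578, 0.2785, 0.006]
orientation: [[0.906, -0.424, 0.0], [-0.424, -0.906, 0.0], [0.0, -0.0, -1.0]]
force: [-1.4, -1.4, 6.0]
opening: 0.406
```

```bash
sed 's/w19/w21/' m19.py>m20.py; python3 m20.py
```

```text
22.375 [0.45778125 0.2784979  0.00600233] [ 9.05532538e-01 -4.24276724e-01  2.89136122e-04]Traceback (most recent call last):
  File "m20.py", line 5, in <module>
    m=o[0]['mask'];ys,xs=np.nonzero(m);print(o[0]['p'],xs.mean(),ys.mean(),m.sum())
      ~^^^
IndexError: list index out of range
```

View pics/w21.png

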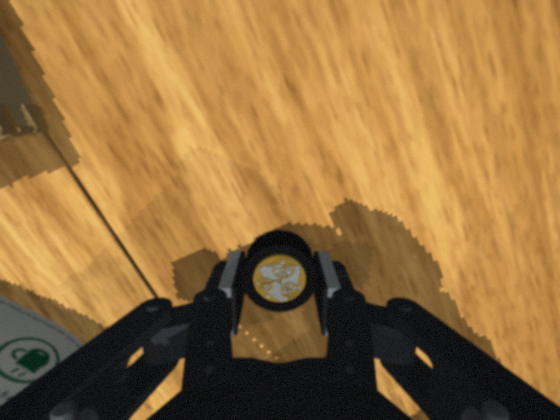

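Call:
{"fn": "step_arm", "kwargs": {
  "grip_force": 30,
  "rows": [
    {"tx":0,"ty":0,"tz":-1,"yaw":0,"jaw":1},
    {"tx":0,"ty":0,"tz":-3,"yaw":0,"jaw":1},
    {"tx":0,"ty":0,"tz":-4,"yaw":0,"jaw":1},
    {"tx":0.5,"ty":0.7,"tz":-4,"yaw":0,"jaw":1},
    {"tx":2,"ty":2.6,"tz":0,"yaw":0,"jaw":1},
    {"tx":3,"ty":4,"tz":0,"yaw":0,"jaw":1},
    {"tx":3,"ty":4,"tz":0,"yaw":0,"jaw":1},
    {"tx":3,"ty":4,"tz":0,"yaw":0,"jaw":1},
    {"tx":2,"ty":2.3,"tz":0,"yaw":0,"jaw":1},
    {"tx":0.6,"ty":0.7,"tz":0,"yaw":0,"jaw":1},
    {"tx":0,"ty":0,"tz":0,"yaw":0,"jaw":1},
    {"tx":0,"ty":0,"tz":0,"yaw":0,"jaw":1}
  ]
}}

```text
time_s: 23.98
position: [0.5072, 0.054, 0.1256]
orientation: [[0.906, -0.423, -0.0], [-0.423, -0.906, 0.0], [-0.001, -0.0, -1.0]]
force: [0.2, 0.5, -0.1]
opening: 0.402
```

```bash
cat > m22.py <<'E'
from meas import *
s=status.sense();print(s['time_s'],s['position'],s['force'])
K=cam('wrist');snap('wrist','w22');snap('side','s22')
im=cv2.imread('pics/s22.png')[120:260,210:330];cv2.imwrite('pics/s22z.png',cv2.resize(im,None,fx=4.2,fy=4.2,interpolation=2))
E
python3 m22.py
```

```text
23.975 [0.50719974 0.05404172 0.12556642] [ 0.16652442  0.53202652 -0.10379543]
```

View pics/w22.png

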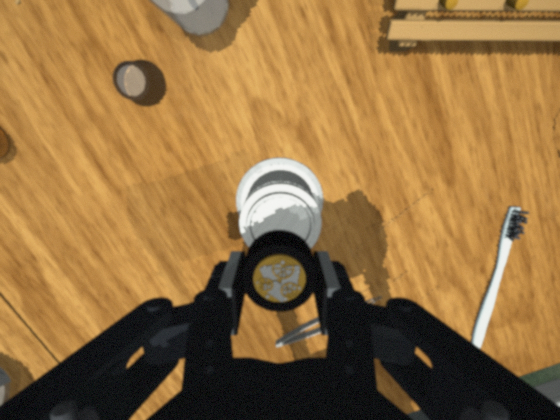

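View pics/s22z.png

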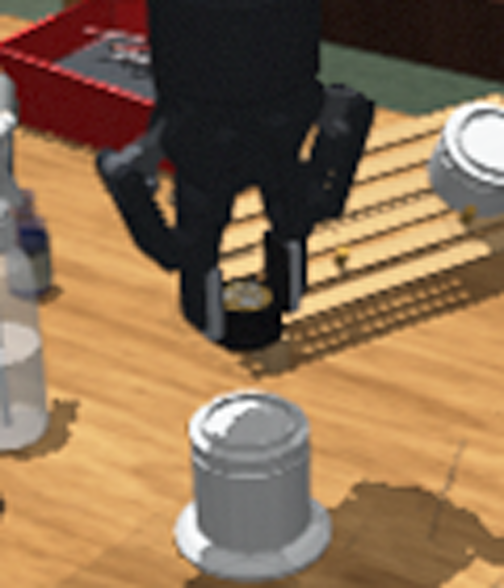

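Call:
{"fn": "step_arm", "kwargs": {
  "grip_force": 30,
  "rows": [
    {"tx":0.14,"ty":0.1,"tz":1,"yaw":0,"jaw":1},
    {"tx":0,"ty":0,"tz":1.5,"yaw":0,"jaw":1},
    {"tx":0,"ty":0,"tz":1.2,"yaw":0,"jaw":1},
    {"tx":0,"ty":0,"tz":0.7,"yaw":0,"jaw":1},
    {"tx":0,"ty":0,"tz":0,"yaw":0,"jaw":1},
    {"tx":0,"ty":0,"tz":0,"yaw":0,"jaw":1}
  ]
}}

```text
time_s: 24.82
position: [0.5088, 0.0513, 0.0821]
orientation: [[0.905, -0.424, 0.001], [-0.424, -0.905, -0.0], [0.001, -0.0, -1.0]]
force: [0.4, -0.1, -0.2]
opening: 0.4
```

```bash
sed 's/22/23/g' m22.py>m23.py;python3 m23.py
```

```text
24.825 [0.50883234 0.05134977 0.08206937] [ 0.35149881 -0.10057232 -0.16180989]
```

View pics/w23.png

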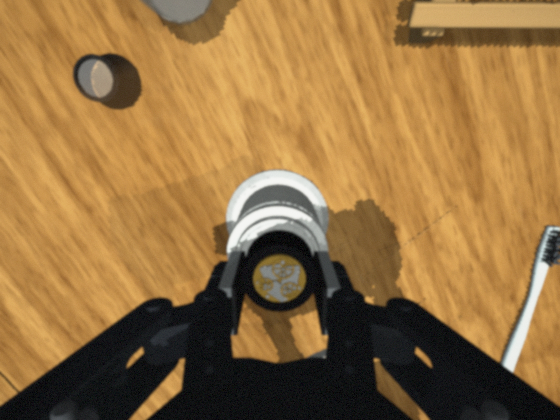

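View pics/s23z.png

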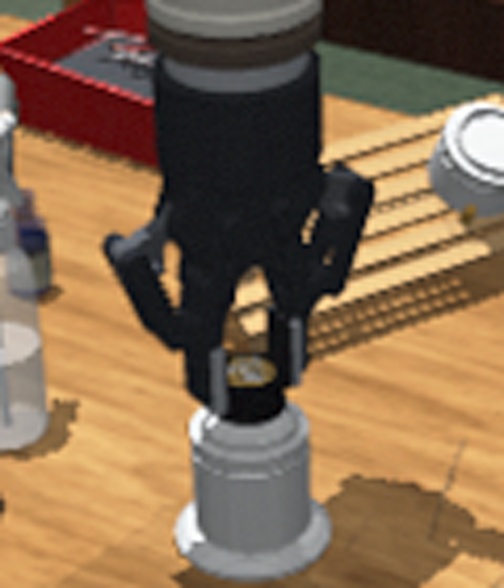

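Call:
{"fn": "step_arm", "kwargs": {
  "grip_force": 30,
  "rows": [
    {"tx":-0.08,"ty":-0.06,"tz":0.3,"yaw":0,"jaw":1},
    {"tx":0,"ty":0,"tz":0.2,"yaw":0,"jaw":1},
    {"tx":0,"ty":0,"tz":0.2,"yaw":0,"jaw":1},
    {"tx":0,"ty":0,"tz":0,"yaw":0,"jaw":1}
  ]
}}

```text
time_s: 25.42
position: [0.5078, 0.0523, 0.0744]
orientation: [[0.906, -0.424, -0.001], [-0.424, -0.906, 0.0], [-0.0, 0.0, -1.0]]
force: [-0.2, 0.7, -0.6]
opening: 0.403
```

Below the ring top (71 mm) with no contact. Going down the last 2 mm.

Call:
{"fn": "step_arm", "kwargs": {
  "grip_force": 30,
  "rows": [
    {"tx":0,"ty":0,"tz":0.15,"yaw":0,"jaw":1},
    {"tx":0,"ty":0,"tz":0.1,"yaw":0,"jaw":1},
    {"tx":0,"ty":0,"tz":0,"yaw":0,"jaw":1},
    {"tx":0,"ty":0,"tz":0,"yaw":0,"jaw":1}
  ]
}}

```text
time_s: 25.92
position: [0.508, 0.0523, 0.0722]
orientation: [[0.906, -0.424, -0.0], [-0.424, -0.906, -0.0], [-0.0, 0.0, -1.0]]
force: [-0.7, -0.1, -0.1]
opening: 0.405
```

Call:
{"fn": "step_arm", "kwargs": {
  "grip_force": 30,
  "rows": [
    {"tx":0,"ty":0,"tz":0.06,"yaw":0,"jaw":1},
    {"tx":0,"ty":0,"tz":0.03,"yaw":0,"jaw":1},
    {"tx":0,"ty":0,"tz":0,"yaw":0,"jaw":1}
  ]
}}

```text
time_s: 26.3
position: [0.5082, 0.0523, 0.072]
orientation: [[0.906, -0.424, 0.0], [-0.424, -0.906, -0.0], [0.0, 0.0, -1.0]]
force: [-2.3, 0.5, 6.2]
opening: 0.402
```

Call:
{"fn": "step_arm", "kwargs": {
  "grip_force": 30,
  "rows": [
    {"tx":0,"ty":0,"tz":0,"yaw":0,"jaw":0},
    {"tx":0,"ty":0,"tz":0,"yaw":0,"jaw":-0.5},
    {"tx":0,"ty":0,"tz":0,"yaw":0,"jaw":-0.5},
    {"tx":0,"ty":0,"tz":-2,"yaw":0,"jaw":-0.5},
    {"tx":0,"ty":0,"tz":-4,"yaw":0,"jaw":-0.5},
    {"tx":1,"ty":2,"tz":-4,"yaw":0,"jaw":-1},
    {"tx":2,"ty":3.5,"tz":-1,"yaw":0,"jaw":-1},
    {"tx":2.5,"ty":4.2,"tz":0,"yaw":0,"jaw":-1},
    {"tx":2.5,"ty":4.2,"tz":0,"yaw":0,"jaw":-1},
    {"tx":2.5,"ty":4.2,"tz":0,"yaw":0,"jaw":-1},
    {"tx":2.5,"ty":4,"tz":0,"yaw":0,"jaw":-1},
    {"tx":1.5,"ty":2.5,"tz":0,"yaw":0,"jaw":-1}
  ]
}}

```text
time_s: 27.8
position: [0.5348, -0.2342, 0.1811]
orientation: [[0.905, -0.426, 0.0], [-0.426, -0.905, -0.0], [0.0, 0.0, -1.0]]
force: [0.7, -0.6, 0.0]
opening: 1.001
```

```bash
cat > m24.py <<'E'
from meas import *
s=status.sense();print(s['time_s'],s['position'],s['orientation'][:,0],s['joints'])
K=cam('wrist');snap('wrist','w24');snap('side','s24');snap('top','t24')
im=cv2.imread('pics/s24.png')[150:270,220:320];cv2.imwrite('pics/s24z.png',cv2.resize(im,None,fx=5,fy=5,interpolation=2))
E
python3 m24.py
```

```text
27.8 [ 0.53478687 -0.23423917  0.18112776] [ 9.04783081e-01 -4.25872712e-01  1.00387533e-04] [-3.55003793e+01  1.27404005e+01  9.31115891e+01 -8.12101468e-03
  7.41407458e+01  7.97077558e+01]
```

View pics/w24.png

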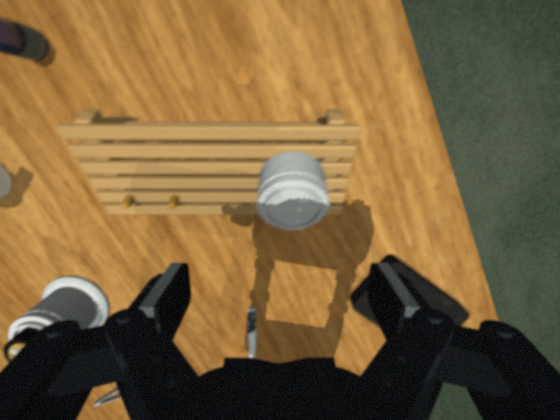

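View pics/s24z.png

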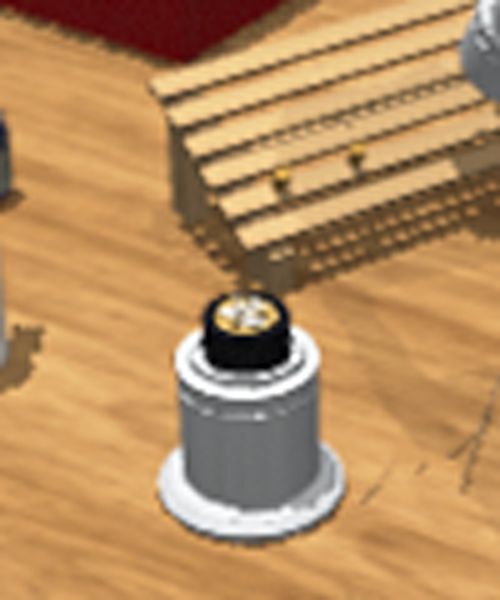

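```bash
cat > m25.py <<'E'
from fit import *
K=cam('wrist'); p0=np.load('rack.npy')
big=[]
for s_ in (0,-.003,-.006):
    p=p0.copy();p[3]=s_;O,sl,ry,n=frame(p)
    x0,y0,x1,y1=230,130,370,250
    im=cv2.resize(cv2.imread('pics/w24.png')[y0:y1,x0:x1],None,fx=4,fy=4,interpolation=2)
    th=np.linspace(0,2*np.pi,60);b=O-ry*.066+sl*p[3]
    for rad,h in ((.029,0),(.029,.036),(.021,.041)):
        q=pj(b+n*h+rad*(np.cos(th)[:,None]*sl+np.sin(th)[:,None]*ry),K)
        cv2.polylines(im,[np.round(((q-[x0,y0])*4+1.5)*16).astype(int)],True,(0,0,255),1,shift=4)
    big.append(im)
    print(s_,(b+n*.0205).round(4))
cv2.imwrite('pics/ov25.png',cv2.resize(np.hstack(big)[:, :],None,fx=.47,fy=.47,interpolation=3)); cv2.imwrite('pics/ov25b.png',big[1])
E
python3 m25.py
```

```text
0 [ 0.5404 -0.2491  0.0728]
-0.003 [ 0.5381 -0.248   0.0713]
-0.006 [ 0.5357 -0.2469  0.0698]
```

View pics/ov25.png

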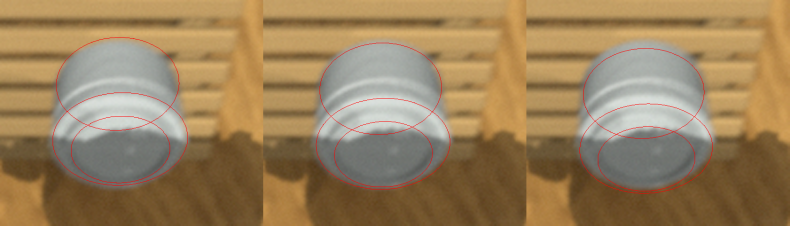

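View pics/ov25b.png

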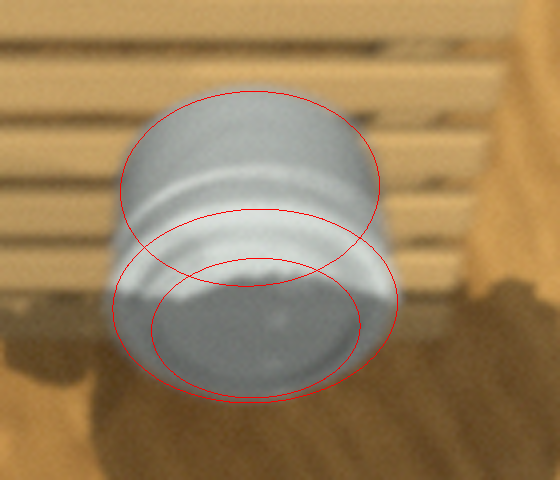

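Call:
{"fn": "step_arm", "kwargs": {
  "grip_force": 30,
  "rows": [
    {"tx":0.77,"ty":0.97,"tz":1,"yaw":0,"jaw":-1},
    {"tx":0,"ty":0,"tz":3,"yaw":0,"jaw":-1},
    {"tx":0,"ty":0,"tz":3,"yaw":0,"jaw":-1},
    {"tx":0,"ty":0,"tz":2.5,"yaw":0,"jaw":-1},
    {"tx":0,"ty":0,"tz":1.5,"yaw":0,"jaw":-1},
    {"tx":0,"ty":0,"tz":0.5,"yaw":0,"jaw":-1},
    {"tx":0,"ty":0,"tz":0,"yaw":0,"jaw":-1}
  ]
}}

```text
time_s: 28.82
position: [0.5381, -0.2441, 0.0667]
orientation: [[0.906, -0.424, 0.001], [-0.424, -0.906, -0.0], [0.001, 0.0, -1.0]]
force: [-0.2, 0.9, 0.1]
opening: 1.001
```

```bash
cat > m26.py <<'E'
from meas import *
s=status.sense();print(s['time_s'],s['position'],s['orientation'][:,0],s['force'])
K=cam('wrist');snap('wrist','w26');snap('side','s26')
im=cv2.imread('pics/s26.png')[90:210,270:370];cv2.imwrite('pics/s26z.png',cv2.resize(im,None,fx=5,fy=5,interpolation=2))
E
python3 m26.py
```

```text
28.825 [ 0.53811215 -0.24406918  0.06668714] [ 9.05667678e-01 -4.23987801e-01  6.34278182e-04] [-0.19960613  0.89433092  0.05127469]
```

View pics/w26.png

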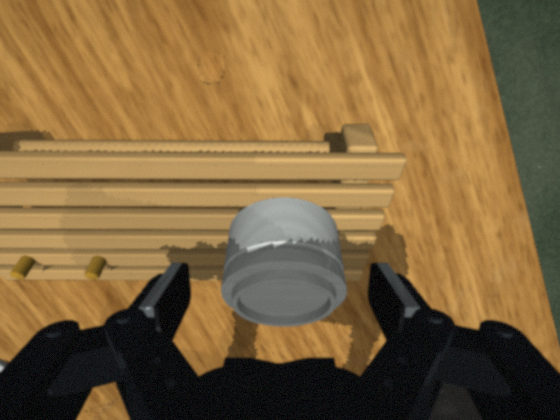

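View pics/s26z.png

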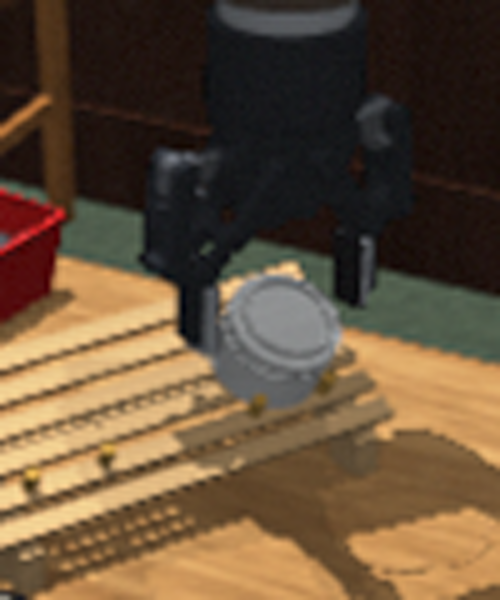

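Call:
{"fn": "step_arm", "kwargs": {
  "grip_force": 30,
  "rows": [
    {"tx":0,"ty":0.2,"tz":0.5,"yaw":0,"jaw":-1},
    {"tx":0,"ty":0,"tz":0.35,"yaw":0,"jaw":-1},
    {"tx":0,"ty":0,"tz":0,"yaw":0,"jaw":0},
    {"tx":0,"ty":0,"tz":0,"yaw":0,"jaw":1},
    {"tx":0,"ty":0,"tz":0,"yaw":0,"jaw":1},
    {"tx":0,"ty":0,"tz":0,"yaw":0,"jaw":1},
    {"tx":0,"ty":0,"tz":0,"yaw":0,"jaw":1},
    {"tx":0,"ty":0,"tz":0,"yaw":0,"jaw":1}
  ]
}}

```text
time_s: 29.92
position: [0.537, -0.2459, 0.058]
orientation: [[0.906, -0.424, 0.0], [-0.424, -0.906, -0.0], [0.0, -0.0, -1.0]]
force: [-1.3, 1.3, 2.9]
opening: 0.669
```

```bash
sed 's/26/27/g' m26.py>m27.py; python3 m27.py
```

```text
29.925 [ 0.53702025 -0.2458599   0.05801445] [ 9.05544561e-01 -4.24251116e-01  1.95131295e-04] [-1.33893268  1.31110308  2.9055303 ]
```

View pics/w27.png

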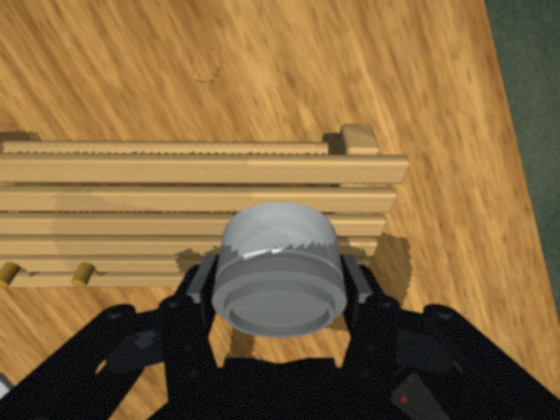

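View pics/s27z.png

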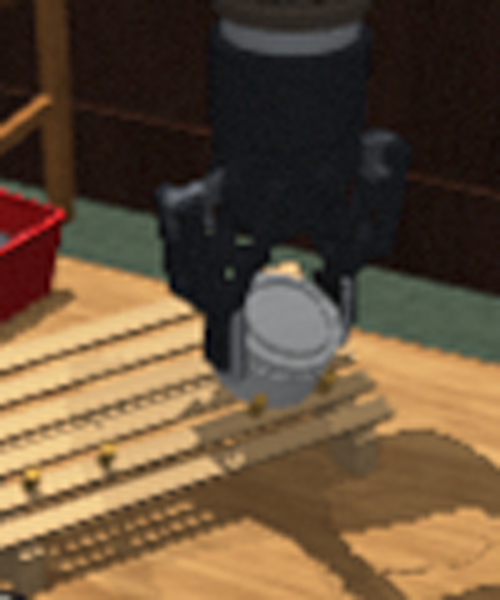

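Call:
{"fn": "step_arm", "kwargs": {
  "grip_force": 35,
  "rows": [
    {"tx":-0.15,"ty":0,"tz":-0.26,"yaw":0,"jaw":1},
    {"tx":-0.5,"ty":0,"tz":-0.87,"yaw":0,"jaw":1},
    {"tx":-1.0,"ty":0,"tz":-1.73,"yaw":0,"jaw":1},
    {"tx":-1,"ty":0,"tz":-2,"yaw":0,"jaw":1},
    {"tx":-1.5,"ty":-2,"tz":0,"yaw":0,"jaw":1},
    {"tx":-3,"ty":-3.5,"tz":0,"yaw":0,"jaw":1},
    {"tx":-3,"ty":-3.5,"tz":0,"yaw":0,"jaw":1},
    {"tx":-2.2,"ty":-2.5,"tz":0,"yaw":0,"jaw":1},
    {"tx":-1,"ty":-1.1,"tz":1.5,"yaw":0,"jaw":1},
    {"tx":0,"ty":0,"tz":2.5,"yaw":0,"jaw":1},
    {"tx":0,"ty":0,"tz":2.5,"yaw":0,"jaw":1},
    {"tx":0,"ty":0,"tz":1,"yaw":0,"jaw":1}
  ]
}}

```text
time_s: 31.52
position: [0.4679, -0.0749, 0.0294]
orientation: [[0.905, -0.425, -0.003], [-0.425, -0.905, 0.001], [-0.004, 0.0, -1.0]]
force: [-0.8, 0.4, -0.7]
opening: 0.667
```

```bash
cat > m28.py <<'E'
from meas import *
s=status.sense();print(s['time_s'],s['position'],s['orientation'][:,0],s['force'],s['opening'])
K=cam('wrist');snap('wrist','w28');snap('side','s28')
im=cv2.imread('pics/s28.png')[150:270,230:360];cv2.imwrite('pics/s28z.png',cv2.resize(im,None,fx=5,fy=5,interpolation=2))
E
python3 m28.py
```

```text
31.525 [ 0.46793305 -0.07491677  0.02935784] [ 0.90534408 -0.42466289 -0.00367834] [-0.81942333  0.4426762  -0.74500424] 0.6670150103769915
```

View pics/w28.png

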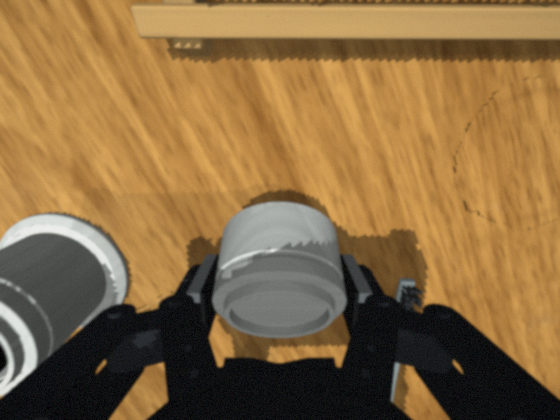

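View pics/s28z.png

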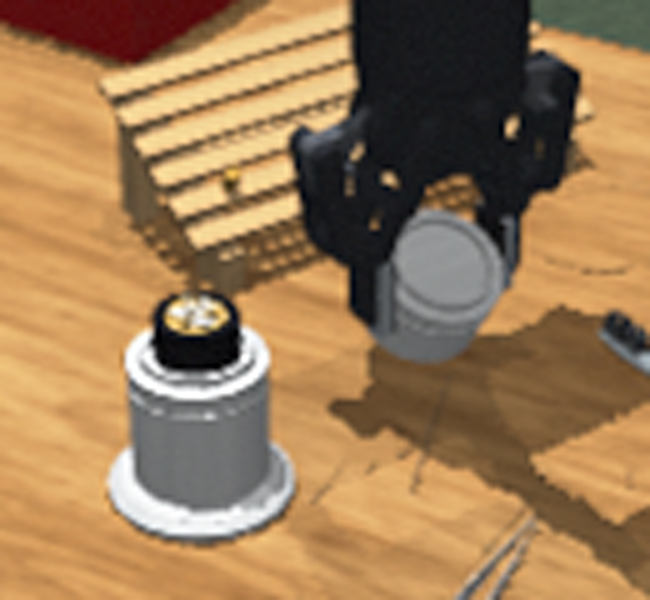

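Call:
{"fn": "step_arm", "kwargs": {
  "grip_force": 20,
  "rows": [
    {"tx":0,"ty":0,"tz":0.5,"yaw":0,"jaw":1},
    {"tx":0,"ty":0,"tz":0.3,"yaw":0,"jaw":1},
    {"tx":0,"ty":0,"tz":0.2,"yaw":0,"jaw":1},
    {"tx":0,"ty":0,"tz":0,"yaw":0,"jaw":1}
  ]
}}

```text
time_s: 32.12
position: [0.4695, -0.0751, 0.0215]
orientation: [[0.906, -0.424, 0.0], [-0.424, -0.906, -0.0], [0.0, -0.0, -1.0]]
force: [-0.0, 0.5, -1.0]
opening: 0.673
```

Call:
{"fn": "step_arm", "kwargs": {
  "grip_force": 20,
  "rows": [
    {"tx":0,"ty":0,"tz":0.2,"yaw":0,"jaw":1},
    {"tx":0,"ty":0,"tz":0.1,"yaw":0,"jaw":1},
    {"tx":0,"ty":0,"tz":0,"yaw":0,"jaw":1}
  ]
}}

```text
time_s: 32.5
position: [0.4694, -0.0751, 0.0183]
orientation: [[0.906, -0.424, -0.0], [-0.424, -0.906, 0.0], [-0.0, 0.0, -1.0]]
force: [-0.3, 0.4, -1.4]
opening: 0.67
```

Call:
{"fn": "step_arm", "kwargs": {
  "grip_force": 20,
  "rows": [
    {"tx":0.28,"ty":0,"tz":0.15,"yaw":0,"jaw":1},
    {"tx":0.28,"ty":0,"tz":0.15,"yaw":0,"jaw":1},
    {"tx":0,"ty":0,"tz":0,"yaw":0,"jaw":1}
  ]
}}

```text
time_s: 32.88
position: [0.4741, -0.0772, 0.0158]
orientation: [[0.906, -0.424, -0.002], [-0.424, -0.906, 0.001], [-0.003, 0.0, -1.0]]
force: [-4.0, 1.6, 7.9]
opening: 0.674
```

Call:
{"fn": "step_arm", "kwargs": {
  "grip_force": 20,
  "rows": [
    {"tx":0.26,"ty":0,"tz":0.19,"yaw":0,"jaw":1},
    {"tx":0.26,"ty":0,"tz":0.19,"yaw":0,"jaw":1},
    {"tx":0,"ty":0,"tz":0,"yaw":0,"jaw":1}
  ]
}}

```text
time_s: 33.25
position: [0.4798, -0.0798, 0.0126]
orientation: [[0.906, -0.424, -0.0], [-0.424, -0.906, 0.0], [-0.0, -0.0, -1.0]]
force: [-2.8, 1.7, 8.5]
opening: 0.671
```

Call:
{"fn": "step_arm", "kwargs": {
  "grip_force": 20,
  "rows": [
    {"tx":0.23,"ty":0,"tz":0.2,"yaw":0,"jaw":1},
    {"tx":0.23,"ty":0,"tz":0.2,"yaw":0,"jaw":1},
    {"tx":0,"ty":0,"tz":0,"yaw":0,"jaw":1}
  ]
}}

```text
time_s: 33.62
position: [0.4846, -0.0821, 0.0089]
orientation: [[0.906, -0.424, 0.001], [-0.424, -0.906, -0.0], [0.001, -0.0, -1.0]]
force: [-2.3, 0.7, 9.4]
opening: 0.674
```

Call:
{"fn": "step_arm", "kwargs": {
  "grip_force": 20,
  "rows": [
    {"tx":0.15,"ty":0,"tz":0.15,"yaw":0,"jaw":1},
    {"tx":0,"ty":0,"tz":0,"yaw":0,"jaw":1}
  ]
}}

```text
time_s: 33.88
position: [0.486, -0.0828, 0.0075]
orientation: [[0.906, -0.424, 0.001], [-0.424, -0.906, -0.001], [0.002, -0.0, -1.0]]
force: [-1.8, 0.7, 9.6]
opening: 0.672
```

```bash
sed 's/28/29/g' m28.py>m29.py; python3 m29.py
```

```text
33.875 [ 0.48603657 -0.08275058  0.00749537] [ 0.90550114 -0.42434091  0.00157533] [-1.84966949  0.70012015  9.63868503] 0.6719051973943042
```

View pics/w29.png

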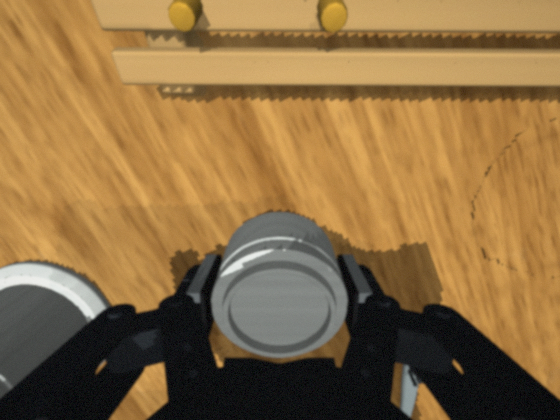

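View pics/s29z.png

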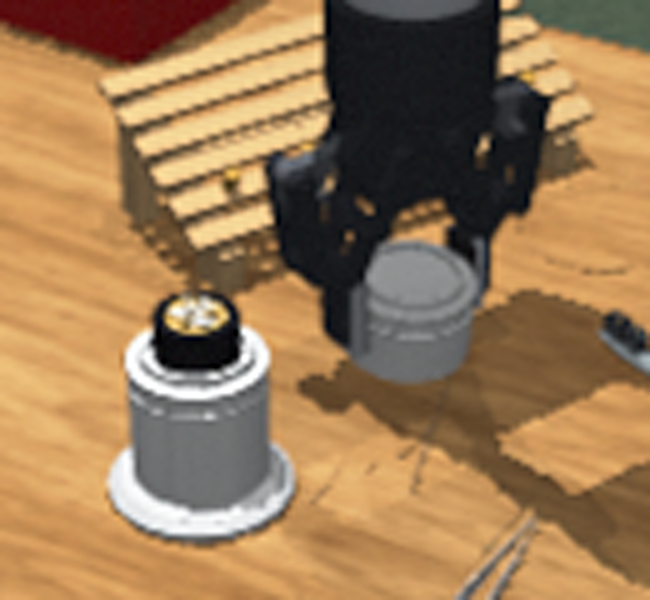

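Call:
{"fn": "step_arm", "kwargs": {
  "grip_force": 20,
  "rows": [
    {"tx":0.15,"ty":0,"tz":0.15,"yaw":0,"jaw":1},
    {"tx":0,"ty":0,"tz":0,"yaw":0,"jaw":1}
  ]
}}

```text
time_s: 34.22
position: [0.4875, -0.0835, 0.0061]
orientation: [[0.906, -0.424, 0.002], [-0.424, -0.906, -0.001], [0.002, -0.0, -1.0]]
force: [-1.6, 0.9, 9.2]
opening: 0.671
```

Call:
{"fn": "step_arm", "kwargs": {
  "grip_force": 20,
  "rows": [
    {"tx":0.1,"ty":0,"tz":0.12,"yaw":0,"jaw":1},
    {"tx":0,"ty":0,"tz":0,"yaw":0,"jaw":1}
  ]
}}

```text
time_s: 34.48
position: [0.4885, -0.0839, 0.005]
orientation: [[0.906, -0.424, 0.002], [-0.424, -0.906, -0.001], [0.002, -0.0, -1.0]]
force: [-1.6, -0.4, 9.5]
opening: 0.672
```

Call:
{"fn": "step_arm", "kwargs": {
  "grip_force": 20,
  "rows": [
    {"tx":0.05,"ty":0,"tz":0.1,"yaw":0,"jaw":1},
    {"tx":0,"ty":0,"tz":0,"yaw":0,"jaw":1}
  ]
}}

```text
time_s: 34.72
position: [0.4891, -0.0843, 0.0042]
orientation: [[0.905, -0.424, 0.002], [-0.424, -0.905, -0.001], [0.002, -0.0, -1.0]]
force: [-2.8, 1.0, 12.4]
opening: 0.668
```

Call:
{"fn": "step_arm", "kwargs": {
  "grip_force": 20,
  "rows": [
    {"tx":0.05,"ty":0,"tz":0.1,"yaw":0,"jaw":1},
    {"tx":0,"ty":0,"tz":0,"yaw":0,"jaw":1}
  ]
}}

```text
time_s: 34.98
position: [0.4892, -0.0843, 0.0042]
orientation: [[0.906, -0.424, 0.0], [-0.424, -0.906, -0.0], [0.001, 0.0, -1.0]]
force: [-7.9, 2.4, 24.3]
opening: 0.672
```

```bash
sed 's/28/30/g' m28.py>m30.py; python3 m30.py
```

```text
34.975 [ 0.48916925 -0.08430763  0.00417831] [ 9.05511881e-01 -4.24320573e-01  5.33887291e-04] [-7.94580247  2.39101843 24.26995258] 0.6716092767543832
```

View pics/s30z.png

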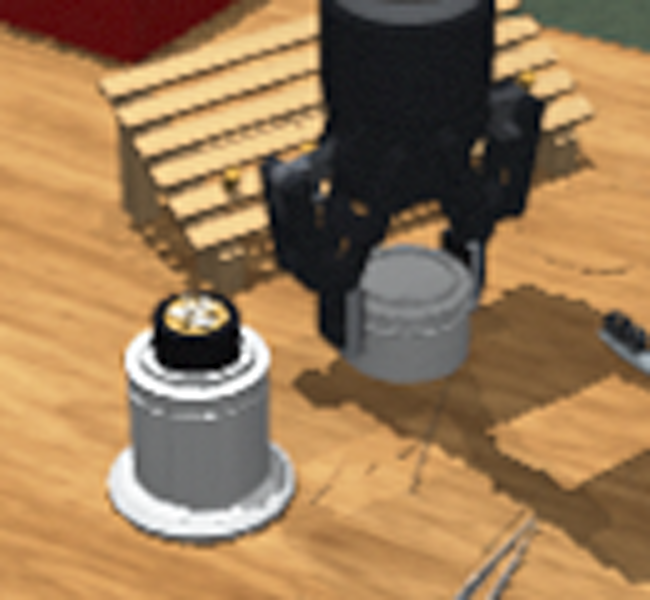

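Flat (24 N, no more travel). Release and view from above.

Call:
{"fn": "step_arm", "kwargs": {
  "grip_force": 20,
  "rows": [
    {"tx":0,"ty":0,"tz":-0.15,"yaw":0,"jaw":1},
    {"tx":0,"ty":0,"tz":0,"yaw":0,"jaw":0.2},
    {"tx":0,"ty":0,"tz":0,"yaw":0,"jaw":-1},
    {"tx":0,"ty":0,"tz":0,"yaw":0,"jaw":-1},
    {"tx":0,"ty":0,"tz":0,"yaw":0,"jaw":-1},
    {"tx":0,"ty":0,"tz":-2,"yaw":0,"jaw":-1},
    {"tx":0,"ty":0,"tz":-4,"yaw":0,"jaw":-1},
    {"tx":0,"ty":0,"tz":-5,"yaw":0,"jaw":-1},
    {"tx":-0.5,"ty":0,"tz":-1.5,"yaw":0,"jaw":-1},
    {"tx":0,"ty":0,"tz":0,"yaw":0,"jaw":-1},
    {"tx":0,"ty":0,"tz":0,"yaw":0,"jaw":-1}
  ]
}}

```text
time_s: 36.45
position: [0.4822, -0.0811, 0.126]
orientation: [[0.906, -0.424, -0.003], [-0.424, -0.906, 0.001], [-0.003, 0.0, -1.0]]
force: [0.9, 0.0, -1.1]
opening: 1.002
```

```bash
cat > m31.py <<'E'
from meas import *
s=status.sense();print(s['time_s'],s['position'],s['orientation'],s['force'])
K=cam('wrist');snap('wrist','w31');snap('side','s31')
print('low',*[np.round(x,4) for x in circ('w31',K,(.486,-.083),.029,.036)])
print('low side',*[np.round(x,4) for x in circ('s31',cam('side'),(.486,-.083),.029,.036)])
print('tall',*[np.round(x,4) for x in circ('w31',K,(.508,.0525),.029,.066)])
print('tall side',*[np.round(x,4) for x in circ('s31',cam('side'),(.508,.0525),.029,.066)])
E
python3 m31.py
```

```text
36.45 [ 0.48215537 -0.08109891  0.12595787] [[ 9.05506604e-01 -4.24320483e-01 -3.14920426e-03]
 [-4.24318284e-01 -9.05512075e-01  1.36956873e-03]
 [-3.43277855e-03  9.61114203e-05 -9.99994103e-01]] [ 0.85507077  0.00570465 -1.08518773]
low [ 0.487  -0.0839] -0.0 0.0002 55
low side [ 0.487  -0.0786] -0.0024 0.0009 48
tall [0.5081 0.0517] -0.0 0.0005 67
tall side [0.5088 0.0526] 0.0005 0.0006 55
```

View pics/w31.png

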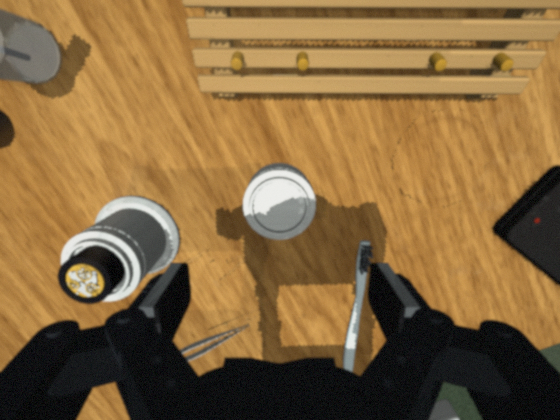

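Call:
{"fn": "step_arm", "kwargs": {
  "grip_force": 30,
  "rows": [
    {"tx":0.5,"ty":0.04,"tz":2,"yaw":0,"jaw":-1},
    {"tx":0,"ty":0,"tz":4,"yaw":0,"jaw":-1},
    {"tx":0,"ty":0,"tz":3.5,"yaw":0,"jaw":-1},
    {"tx":0,"ty":0,"tz":1.7,"yaw":0,"jaw":-1},
    {"tx":0,"ty":0,"tz":0.7,"yaw":0,"jaw":-1},
    {"tx":0,"ty":0,"tz":0,"yaw":0,"jaw":-1},
    {"tx":0,"ty":0,"tz":0,"yaw":0,"jaw":-1}
  ]
}}

```text
time_s: 37.42
position: [0.4889, -0.0846, 0.0101]
orientation: [[0.906, -0.424, 0.002], [-0.424, -0.906, -0.001], [0.003, -0.0, -1.0]]
force: [-0.0, -0.0, -0.3]
opening: 1.002
```

```bash
cat > m32.py <<'E'
from meas import *
s=status.sense();print(s['time_s'],s['position'],s['orientation'][:,0],s['force'])
K=cam('wrist');snap('wrist','w32')
print('low',*[np.round(x,4) for x in circ('w32',K,(.486,-.083),.029,.036)])
E
python3 m32.py
```

```text
37.425 [ 0.48891521 -0.08458369  0.01013804] [ 0.90552175 -0.42429247  0.00250053] [-0.00419984 -0.00665194 -0.26511656]
low [ 0.4871 -0.0841] -0.0002 0.0002 71
```

View pics/w32.png

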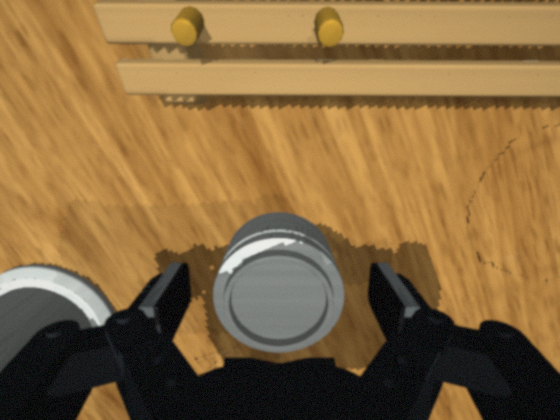

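Call:
{"fn": "step_arm", "kwargs": {
  "grip_force": 30,
  "rows": [
    {"tx":-0.15,"ty":0,"tz":0.25,"yaw":0,"jaw":-1},
    {"tx":0,"ty":0,"tz":0,"yaw":0,"jaw":-1},
    {"tx":0,"ty":0,"tz":0,"yaw":0,"jaw":1},
    {"tx":0,"ty":0,"tz":0,"yaw":0,"jaw":1},
    {"tx":0,"ty":0,"tz":0,"yaw":0,"jaw":1},
    {"tx":0,"ty":0,"tz":0,"yaw":0,"jaw":1},
    {"tx":0,"ty":0,"tz":0,"yaw":0,"jaw":1}
  ]
}}

```text
time_s: 38.35
position: [0.4866, -0.0835, 0.0067]
orientation: [[0.906, -0.424, 0.0], [-0.424, -0.906, -0.0], [0.0, -0.0, -1.0]]
force: [-0.8, 1.6, 4.4]
opening: 0.668
```

```bash
sed 's/32/33/g' m32.py>m33.py;python3 m33.py
```

```text
38.35 [ 0.48664635 -0.0835402   0.00665824] [ 9.05537581e-01 -4.24265899e-01  3.68105589e-04] [-0.79682966  1.56948036  4.41325937]
low [ 0.487  -0.0844] 0.0 0.0002 45
```

Call:
{"fn": "step_arm", "kwargs": {
  "grip_force": 40,
  "rows": [
    {"tx":0,"ty":0,"tz":-0.5,"yaw":0,"jaw":1},
    {"tx":0,"ty":0,"tz":-3,"yaw":0,"jaw":1},
    {"tx":0,"ty":0,"tz":-4,"yaw":0,"jaw":1},
    {"tx":0,"ty":0,"tz":-3.2,"yaw":0,"jaw":1},
    {"tx":-0.4,"ty":-1.5,"tz":0,"yaw":0,"jaw":1},
    {"tx":-1.0,"ty":-3.5,"tz":0,"yaw":0,"jaw":1},
    {"tx":-1.1,"ty":-3.8,"tz":0,"yaw":0,"jaw":1},
    {"tx":-0.9,"ty":-3,"tz":0,"yaw":0,"jaw":1},
    {"tx":-0.4,"ty":-1.4,"tz":0,"yaw":0,"jaw":1},
    {"tx":0,"ty":0,"tz":0,"yaw":0,"jaw":1},
    {"tx":0,"ty":0,"tz":0,"yaw":0,"jaw":1}
  ]
}}

```text
time_s: 39.78
position: [0.5077, 0.0514, 0.113]
orientation: [[0.905, -0.425, -0.001], [-0.425, -0.905, -0.0], [-0.001, 0.001, -1.0]]
force: [0.0, -0.2, -0.0]
opening: 0.669
```

```bash
sed 's/22/34/g' m22.py>m34.py;python3 m34.py
```

```text
39.775 [0.5077472  0.0514376  0.11295287] [ 9.04162898e-05 -2.48837576e-01 -1.13459128e-02]
```

View pics/w34.png

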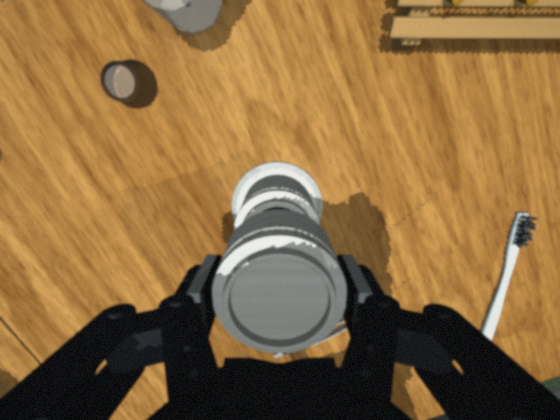

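View pics/s34z.png

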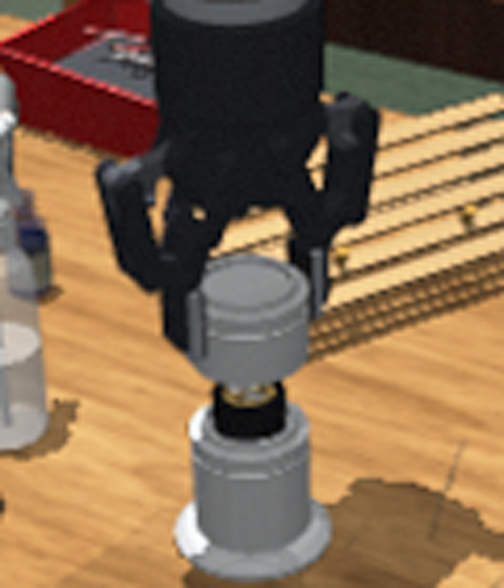

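Call:
{"fn": "step_arm", "kwargs": {
  "grip_force": 40,
  "rows": [
    {"tx":0,"ty":-0.08,"tz":0.5,"yaw":0,"jaw":1},
    {"tx":0,"ty":0,"tz":1,"yaw":0,"jaw":1},
    {"tx":0,"ty":0,"tz":0.9,"yaw":0,"jaw":1},
    {"tx":0,"ty":0,"tz":0.5,"yaw":0,"jaw":1},
    {"tx":0,"ty":0,"tz":0,"yaw":0,"jaw":1},
    {"tx":0,"ty":0,"tz":0,"yaw":0,"jaw":1}
  ]
}}

```text
time_s: 40.62
position: [0.5086, 0.0529, 0.0847]
orientation: [[0.906, -0.424, 0.001], [-0.424, -0.906, -0.0], [0.001, -0.0, -1.0]]
force: [-0.1, 0.5, -1.1]
opening: 0.673
```

```bash
sed 's/22/35/g' m22.py>m35.py;python3 m35.py
```

```text
40.625 [0.50863477 0.0528934  0.08465307] [-0.10625239  0.48114435 -1.09058994]
```

View pics/w35.png

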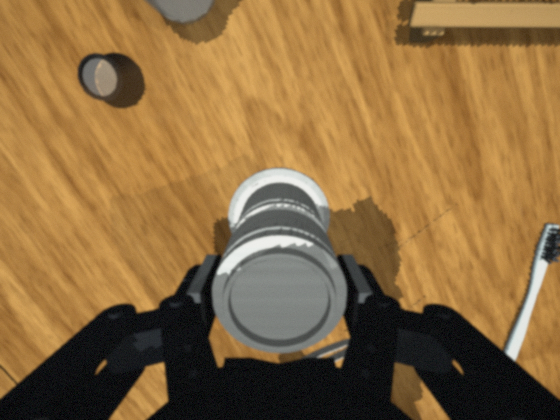

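View pics/s35z.png

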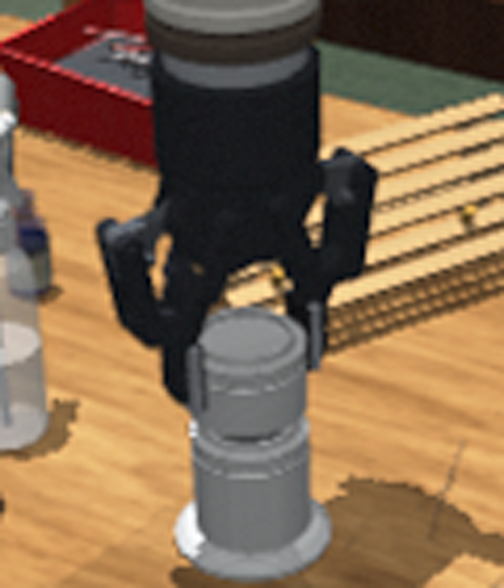

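Call:
{"fn": "step_arm", "kwargs": {
  "grip_force": 40,
  "rows": [
    {"tx":-0.03,"ty":0,"tz":0.3,"yaw":0,"jaw":1},
    {"tx":0,"ty":0,"tz":0.3,"yaw":0,"jaw":1},
    {"tx":0,"ty":0,"tz":0.2,"yaw":0,"jaw":1},
    {"tx":0,"ty":0,"tz":0,"yaw":0,"jaw":1}
  ]
}}

```text
time_s: 41.22
position: [0.5079, 0.053, 0.0761]
orientation: [[0.906, -0.424, -0.001], [-0.424, -0.906, 0.0], [-0.001, 0.0, -1.0]]
force: [-0.3, -0.2, -0.4]
opening: 0.667
```

Rim is below the ring top without contact; last 3 mm.

Call:
{"fn": "step_arm", "kwargs": {
  "grip_force": 40,
  "rows": [
    {"tx":0,"ty":0,"tz":0.2,"yaw":0,"jaw":1},
    {"tx":0,"ty":0,"tz":0.1,"yaw":0,"jaw":1},
    {"tx":0,"ty":0,"tz":0.05,"yaw":0,"jaw":1},
    {"tx":0,"ty":0,"tz":0,"yaw":0,"jaw":1}
  ]
}}

```text
time_s: 41.72
position: [0.5081, 0.053, 0.0729]
orientation: [[0.906, -0.424, -0.0], [-0.424, -0.906, 0.0], [-0.0, -0.0, -1.0]]
force: [-0.0, -0.4, -1.1]
opening: 0.665
```

Call:
{"fn": "step_arm", "kwargs": {
  "grip_force": 40,
  "rows": [
    {"tx":0,"ty":0,"tz":0.05,"yaw":0,"jaw":1},
    {"tx":0,"ty":0,"tz":0.03,"yaw":0,"jaw":1},
    {"tx":0,"ty":0,"tz":0,"yaw":0,"jaw":1}
  ]
}}

```text
time_s: 42.1
position: [0.5083, 0.053, 0.0727]
orientation: [[0.906, -0.424, 0.0], [-0.424, -0.906, -0.0], [0.0, 0.0, -1.0]]
force: [-3.3, -0.3, 5.2]
opening: 0.669
```

Seated at the expected height with 5 N. Release and withdraw.

Call:
{"fn": "step_arm", "kwargs": {
  "grip_force": 30,
  "rows": [
    {"tx":0,"ty":0,"tz":0,"yaw":0,"jaw":0.2},
    {"tx":0,"ty":0,"tz":0,"yaw":0,"jaw":-1},
    {"tx":0,"ty":0,"tz":0,"yaw":0,"jaw":-1},
    {"tx":0,"ty":0,"tz":0,"yaw":0,"jaw":-1},
    {"tx":0,"ty":0,"tz":-2,"yaw":0,"jaw":-1},
    {"tx":0,"ty":0,"tz":-4,"yaw":0,"jaw":-1},
    {"tx":-2,"ty":0,"tz":-4,"yaw":0,"jaw":-1},
    {"tx":-4,"ty":0,"tz":-1,"yaw":0,"jaw":-1},
    {"tx":-3,"ty":0,"tz":0,"yaw":0,"jaw":-1},
    {"tx":0,"ty":0,"tz":0,"yaw":0,"jaw":-1},
    {"tx":0,"ty":0,"tz":0,"yaw":0,"jaw":-1}
  ]
}}

```text
time_s: 43.48
position: [0.4272, 0.091, 0.1822]
orientation: [[0.906, -0.424, 0.001], [-0.424, -0.906, -0.0], [0.001, -0.0, -1.0]]
force: [-0.4, -0.2, -0.3]
opening: 1.004
```

```bash
cat > m36.py <<'E'
from meas import *
s=status.sense();print(s['time_s'],s['position'],s['force'])
K=cam('wrist');snap('wrist','w36');snap('side','s36')
for nm,im,KK in (('w','w36',K),('s','s36',cam('side'))):
    print(nm,'low',*[np.round(x,4) for x in circ(im,KK,(.508,.053),.029,.102)])
im=cv2.imread('pics/s36.png')[140:260,220:320];cv2.imwrite('pics/s36z.png',cv2.resize(im,None,fx=5,fy=5,interpolation=2))
E
python3 m36.py
```

```text
43.475 [0.42715071 0.09100221 0.1822022 ] [-0.37336587 -0.22792782 -0.3195359 ]
w low [0.5084 0.0524] -0.0001 0.0002 72
s low [0.5093 0.0527] 0.0006 0.0007 61
```

View pics/w36.png

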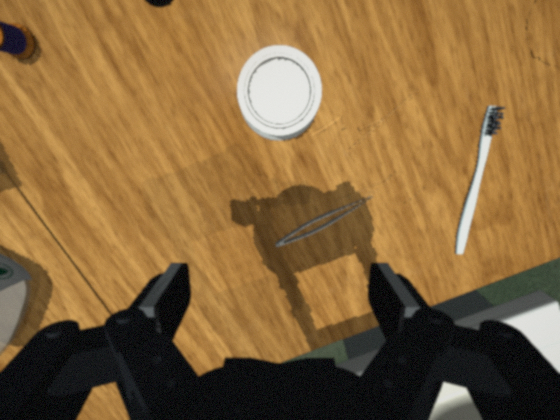

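View pics/s36z.png

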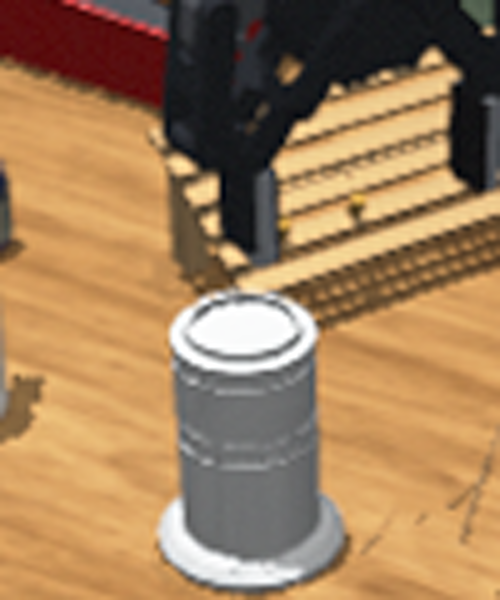

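Both cups are stacked level, with no gap at either rim. The shoulder circle fits at z = 0.102 m, centred on the tall cup within about 1 mm. The arm is clear, so I am handing in.

```bash
python3 -c "
from plant import env
print(env.sign_off())"
```

```text
the job is handed in; nothing more can be done
None
```

The tower is built and handed in at about 43.6 s of the 70 s allowed. The hand-in reports no verdict, so success rests on my own checks.

**How it was done**
- The tool can only point straight down. I gripped each leaning cup across the rack, lifted it square to the slope and rolled it upright against the table under light grip. I then released it, measured its position and gripped it again.
- The tall cup went over the rest on the base, the holder went into the recess on top, and the low cup went over the holder. Each reached its expected height with 5–6 N of contact, and there was no contact on the way down past the rings.

**Last checks**
- **Position:** the wrist camera put the low cup's shoulder at (0.5084, 0.0524), at the right height. The tall cup was earlier at (0.508, 0.052), so they agree to about 1 mm. The side camera put the low cup 1 mm away, at (0.5093, 0.0527).
- **Seating:** the side picture shows both cups level, with no gap at either rim.
- **Robot:** it touches nothing.

**Disagreements and things not checked**
- Camera fits of the base itself differed by up to about 7 mm, because of its rounded edge. I used the wrist camera's value, and the tall cup went down over the ring without contact.
- One side-camera fit of the low cup standing on the table was 5 mm off the wrist fit. I ignored it because the wrist fits were consistent.
- I did not measure the loupe or tweezers at the end. The arm never came near either, and the tweezers look undisturbed in the last picture.
- The rest and the holder are now hidden inside the cups, so I could not see them after covering.

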